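Purge a sample vial through a push-on gas cartridge

ROBOT

A 7-joint arm with a two-finger parallel gripper is mounted at the origin on the work surface. World frame = base frame: x ahead of the robot, y to its left, z up, the work surface at z = 0. Lengths are in m, angles in degrees, forces in N, time in s.
With the tool pointing down it reaches from about 0.425 to 1.025 m from the base axis. Payload 9.4 kg.
Tool frame: the origin (TCP) lies between the finger pads; the fingertips stand 19 mm ahead of it and the grasp point (between the pads) is the TCP; y points along the fingers, z is the direction in which the jaws open and shut, and the axes are right-handed (so a half turn about y gives the same grasp; the last joint's range is limited). The gripper opens to 93 mm and grips with 3 to 60 N. Pads are 15 mm wide; open, the fingers measure 128 mm over their backs; the gripper's body (75 mm by 188 mm) begins 65 mm behind the grasp point.
Start: joints at [72.153, 34.337, -0.143, 91.639, 0.103, 54.024, -4.572], TCP at [0.169, -0.705, 0.238] pointing down, gripper open.
Joint ranges: [-147.43, 147.43], [-19.82, 112.94], [-74.19, 73.91], [6.32, 146.72], [-59.91, 239.91], [6.04, 106.73], [-150.56, 150.56]. Speed limits (degrees/s): [127.2, 127.2, 172.46, 172.46, 180, 180, 180].

INTERFACE

Orientations are given as [roll, pitch, yaw] about the fixed x, y, z axes, in that order (R = Rz(yaw) Ry(pitch) Rx(roll)).
In Python, from bench import ctrl gives the robot as it stands.
- The arm moves only by the tool carry_out, never from a script. Its argument "targets" is a list of rows, each an object of numbers: "gripper": the opening, from 0 (shut) to 1 (fully open); "tx", "ty", "tz": the shift along the world's x, y, z in m; "ax", "ay", "az": the turn, a rotation vector about the world's x, y, z in degrees. A call has 1 to 8 rows; each row is the pose to reach, as a shift and turn from the pose commanded when the call began; what a row does not reach only later rows make up. A row lasts 1/12 s, in which the tool goes at most 41.7 mm and 7.16 degrees, less where a joint would pass 70% of its speed; a pose out of reach is approached as far as the arm can. A call with a gripper value outside its range is refused whole. The fingers move at their own pace and stop on an object; "grip_force" is the grip in N (left out, the last holds). Time passes only in rows, so rows that repeat a pose let the fingers close. It gives the time, the measured TCP pose, the force and the opening at its end, in the units of the state.
- ctrl.observe(): the state, without advancing time (a new reading comes with each control period).
- ctrl.snapshot(name): name is "scene" or "top" or "wrist"; returns a dict with "img" (420x560x3 uint8, red, green, blue), "fx", "fy", "cx", "cy" (pixels), "R" (3x3) and "t" (3): a world point X has camera coordinates R X + t; the wrist camera has in their place "T_tool_cam" (4x4, takes a point from camera to tool coordinates, whose origin is the TCP and whose axes are the tool frame's). Camera axes: x right, y down, z forward; pixel columns grow to the right and rows downward; lengths in m; the calibration is good to about 2 mm. A picture is of the moment at which its call begins: read the wrist's pose just before it. There is no depth.
- ctrl.close_job(): hands the job in, once; it reports no verdict.
The state is a dict: "t": time; "q": joint angles; "qvel": joint speeds; "tau": joint torques, N m; "ee_pos": TCP position; "tcp_rot": TCP orientation; "ft_force": force on the tool from outside, world axes, zero at the start; "moment": the same for the moment, N m; "opening": opening from 0.0 (shut) to 1.0 (fully open).
Only numpy, scipy, OpenCV 4.12 (cv2) and the standard library are available. Lean on these libraries where they do the work, as an engineer would, in place of code of your own. Each camera call takes 0.05 s, during which the arm holds its last target.

TASK

Purge the tall vial: first slide the x-y tray, which has a black knob, until the steel datum stud is right under the fixed needle and pause there for a second, then slide it on until the middle of the tall vial is under the needle and leave it there. Then take the longer gas cartridge from its stand, press its open end squarely onto the tilted brass nipple until it snaps past the two rollers and sits fully home on the steel flange, and finish while still gripping it and pressing it home against the nipple's spring, because it backs off when let go. Leave the short spent cartridge and the other things on the bench alone.

Things in the scene. Friction and masses are not known exactly. Their poses are not given: they have to be found in the camera images.
- needle_tip (a point): Tip of the thin fixed vertical needle that hangs from the arm of the purge station, 86 mm above the bench. The needle's arm (22 mm wide, 116 to 132 mm above the bench) runs from it in the station's +x direction to a post 92 mm away. Axes are the station's: x and y are the slide directions, z up. The station (white base 215 x 170 mm) is fixed to the bench, turned by a small yaw.
- datum_mark (a point): Centre of the flat 10 mm wide top of the steel datum stud that stands on the tray, 61 mm above the bench. In the station's axes it lies 118 mm in +x and 22 mm in -y of the knob.
- vial_mark (a point): Centre of the cap of the tall vial (23 mm wide, the only tall vial on the tray; white 10 mm septum), cap top 76 mm above the bench. It is fixed in the tray. In the station's axes it lies 84 mm in +x and 22 mm in +y of the knob.
- tray_knob (a point): Black upright round knob (18 mm wide, from 31 to 85 mm above the bench) on a 30 mm wide tongue of the aluminium tray, on the robot's side; the point is on its axis, 63 mm above the bench. The tray follows the knob with 1 to 3 N of drag, does not turn, and stays where it is left.
- tray_x (a joint): Tray slide along the station's x, m, -0.03 to 0.03. The datum stud is under the needle at x -0.018, y 0.022; the tall vial at x 0.016, y -0.022.
- tray_y (a joint): Tray slide along the station's y, m, -0.03 to 0.03.
- cartridge_grip (a point): Longer gas cartridge: an upright aluminium barrel 34 mm wide with a steel coupler below it; overall 100 mm long, round about its axis, about 0.22 kg. The point is on the axis at the middle of the barrel, 68 mm above the mouth; the barrel runs from 39 to 94 mm above the mouth. z is along the axis, away from the mouth. It starts upright in a socket (20 mm deep) of a grey stand 165 x 60 x 30 mm, mouth 10 mm above the bench.
- cartridge_mouth (a point): Centre of the open lower end of the cartridge. The coupler there is a rounded lip 32 mm wide and 6 mm high, then a 26 mm neck; bore 18 mm wide and 16 mm deep.
- spent_center (a point): Short spent cartridge in the other socket of the stand, 90 mm from the first along the stand's length: same barrel width, a plain closed foot, only 74 mm long. The point is on its axis, 55 mm above its lower end. Leave it.
- seat (a point): Root of the tilted brass nipple (13 mm wide, 14 mm high): centre of the 44 mm steel flange on which the cartridge's mouth must end, 70 mm above the bench. z is the nipple's axis, pointing out of the flange: it leans 25 degrees from vertical, away from the robot (to the block's own +x; the block is turned by up to 0.5 rad and fixed to the bench, base 100 x 100 mm).
- catch_mid (a point): Point on the nipple's axis midway between two sprung steel rollers, 10 mm above the flange; axes as the seat's, rollers to either side along y, 27 mm apart. The mouth meets them 12 mm above the flange; the lip forces them apart with up to 5 to 9 N of push and is past them with the mouth 1.5 mm above it. Roller housings: out to 36 mm, 14 mm above the flange.
- pin (a joint): Spring pin in the nipple, m pressed in: 0 free (its end 24 mm above the flange), 0.008 when the cartridge is fully home. It pushes back with 4 N at first touch and 10.5 N when home; without a push along the nipple's axis it lifts the cartridge 2 to 3 mm off the flange, or off altogether. 13 to 20 N of push holds it home.
- bottle: Clear bottle 60 mm wide, 150 mm high, standing on the bench; origin at its underside. Leave it.
- jar: Small jar 48 mm wide, 50 mm high, on the bench; origin at its underside. Leave it.
- wrench: Wrench 150 mm long lying on the bench; origin at its underside. Leave it.
- tin: Small closed tin 50 mm wide, 55 mm high, on the bench; origin at its underside. Leave it.
Not all that is in view belongs to the job. Leave any purple or red look-alike of the part that bears cartridge_grip alone.

How it is judged (in metres and radians):
On the way, in this order (a step that is already met when the one before it is completed fails the run):
1. the datum stud is under the needle, tray held there (horizontal distance between needle_tip and datum_mark below 0.005 m), for 0.8 s.
2. the tall vial is under the needle (horizontal distance between needle_tip and vial_mark below 0.005 m), for 0.3 s.
3. the cartridge is snapped squarely onto the nipple and pressed home (z of cartridge_mouth in the frame of seat between -0.004 and 0.002 m and x of cartridge_mouth in the frame of seat between -0.0035 and 0.0035 m and y of cartridge_mouth in the frame of seat between -0.0035 and 0.0035 m and angle between the z axis of cartridge_mouth and the z axis of seat, either way round below 0.1 rad and value of joint pin above 0.006 m), for 0.3 s.
At the end, for the whole second after the job is handed in: Still held: mouth within 2 mm of the flange and 3.5 mm of the nipple's axis, cartridge within 0.1 rad of square, spring pin in by over 6 mm and pushing on it with over 5 N, fingers gripping the cartridge, tall vial's centre within 5 mm (horizontally) of the needle (all of step 3 and contact force between the fingers and cartridge above 2 N and contact force between cartridge and pin above 5 N and horizontal distance between needle_tip and vial_mark below 0.005 m); the arm keeps its last pose, push and grip.
It fails at once if the bottle is moved by more than 30 mm (distance of bottle from where it was at the start of the episode above 0.03 m).
It fails at once if the jar is moved by more than 30 mm (distance of jar from where it was at the start of the episode above 0.03 m).
It fails at once if the wrench is moved by more than 30 mm (distance of wrench from where it was at the start of the episode above 0.03 m).
It fails at once if the tin is moved by more than 30 mm (distance of tin from where it was at the start of the episode above 0.03 m).
It fails at once if the spent cartridge is moved by more than 30 mm (distance of spent_center from where it was at the start of the episode above 0.03 m).
It also fails if it takes over 54 s, if anything falls off the work surface, if the arm or the gripper's body presses on something with over 40 N, if the wrist force passes 120 N, or if a joint passes its speed limit or range.

## Working session

There is one attempt and no reset: what is moved stays moved. The work goes in short steps, Python scripts to look and compute and a tool call to move; the robot and the scene stay as the last step left them, time stands still between calls to the robot, and variables do not carry over. Pictures are saved under pics/ and viewed, and the job is handed in when it is done.

Besides the shell and the picture viewer there is one more tool, called after ">>>" by a JSON object that holds its "method" and its "body". carry_out: Moves the arm, as the interface text tells. Its arguments: {"type":"object","properties":{"targets":{"type":"array","items":{"type":"object","properties":{"gripper":{"type":"number"},"tx":{"type":"number"},"ty":{"type":"number"},"tz":{"type":"number"},"ax":{"type":"number"},"ay":{"type":"number"},"az":{"type":"number"}}}},"grip_force":{"type":"number"}},"required":["targets"]}

```bash
ls; mkdir -p pics; python3 - <<'E'
from bench import ctrl
import cv2
s=ctrl.observe(); print({k:s[k] for k in('t','ee_pos','tcp_rot','ft_force','opening')})
for n in('scene','top','wrist'):
    d=ctrl.snapshot(n); cv2.imwrite(f'pics/{n}0.png',d['img'][:,:,::-1]); 
    import pickle; pickle.dump(d,open(f'pics/{n}0.pkl','wb'))
    print(n,{k:d[k] for k in d if k!='img'})
E
```

```text
pics
{'t': 0.0, 'ee_pos': array([ 0.16855209, -0.70466268,  0.23675609]), 'tcp_rot': array([-9.00905140e+01, -8.13047462e-03, -1.66544175e+02]), 'ft_force': array([-0.11877997, -0.44744994, -0.79026025]), 'opening': 0.9973257468227262}
scene {'fx': 530.0599277752967, 'fy': 530.0599277752967, 'cx': 282.68972148063483, 'cy': 203.07377476785106, 'R': array([[-0.48518511,  0.87441018, -0.00149487],
       [ 0.61249792,  0.33863643, -0.71426302],
       [-0.62405264, -0.34746539, -0.69987577]]), 't': array([ 0.30388739, -0.24887911,  1.58659201])}
top {'fx': 522.2883508314328, 'fy': 522.2883508314328, 'cx': 283.0284968269797, 'cy': 203.86985349181103, 'R': array([[-0.01142814, -0.99989871, -0.00848358],
       [-0.99275198,  0.01236072, -0.11954378],
       [ 0.11963654,  0.00705592, -0.99279268]]), 't': array([-0.01320662,  0.57249261,  1.40099578])}
wrist {'fx': 291.573028776033, 'fy': 291.573028776033, 'cx': 278.70767762598894, 'cy': 204.95255991552833, 'T_tool_cam': array([[ 1.58742534e-04,  9.63584041e-01,  2.67405628e-01,
        -7.45542058e-02],
       [ 1.12055312e-03, -2.67405635e-01,  9.63583401e-01,
        -1.46905892e-01],
       [ 9.99999360e-01,  1.46680540e-04, -1.12219575e-03,
        -1.78320928e-04],
       [ 0.00000000e+00,  0.00000000e+00,  0.00000000e+00,
         1.00000000e+00]])}
```

View pics/scene0.png

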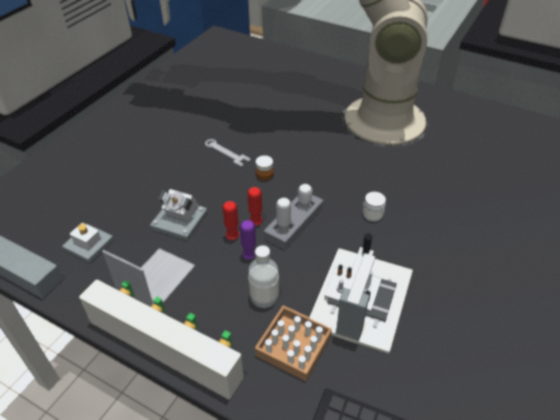

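View pics/top0.png

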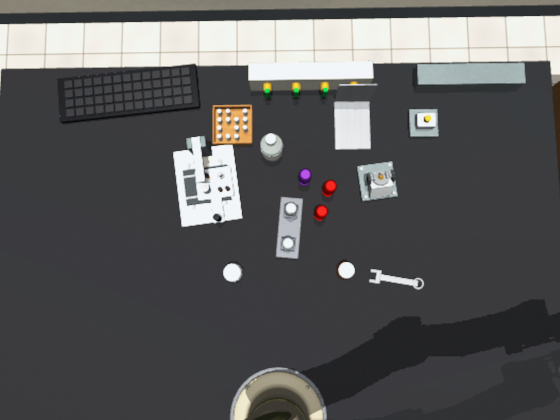

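View pics/wrist0.png

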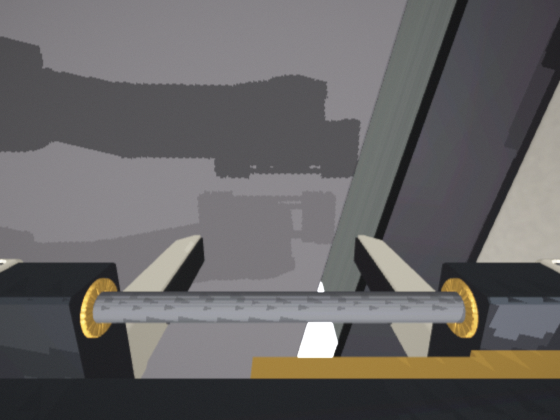

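```bash
cat > h.py <<'E'
import numpy as np, pickle, cv2
def load(n): return pickle.load(open(f'pics/{n}.pkl','rb'))
def ray(d,u,v):
    r=np.array([(u-d['cx'])/d['fx'],(v-d['cy'])/d['fy'],1.]); R=d['R'];return -R.T@d['t'], R.T@r
def onz(d,u,v,z):
    o,r=ray(d,u,v); return o+r*(z-o[2])/r[2]
def tri(obs):
    A=np.zeros((3,3));b=np.zeros(3)
    for d,u,v in obs:
        o,r=ray(d,u,v); r=r/np.linalg.norm(r); P=np.eye(3)-np.outer(r,r);A+=P;b+=P@o
    x=np.linalg.solve(A,b); return x
def proj(d,X):
    c=d['R']@np.array(X)+d['t']; return c[0]/c[2]*d['fx']+d['cx'],c[1]/c[2]*d['fy']+d['cy']
def crop(d,x0,y0,w,h,name,k=None):
    k=k or min(800/w,600/h); im=cv2.resize(d['img'][y0:y0+h,x0:x0+w,::-1],None,fx=k,fy=k,interpolation=cv2.INTER_CUBIC); cv2.imwrite(name,im)
def wristcam(d,s):
    from scipy.spatial.transform import Rotation as Ro
    T=np.eye(4);T[:3,:3]=Ro.from_euler('xyz',s['tcp_rot'],degrees=True).as_matrix();T[:3,3]=s['ee_pos']
    M=np.linalg.inv(T@d['T_tool_cam']); d=dict(d);d['R']=M[:3,:3];d['t']=M[:3,3];return d
E
python3 - <<'E'
from h import *
t=load('top0');s=load('scene0')
crop(t,160,130,100,100,'pics/c1.png',6)
crop(s,300,225,120,120,'pics/c2.png',5)
crop(t,260,150,150,120,'pics/c3.png',5)
crop(s,140,170,190,110,'pics/c4.png',4.2)
E
```

```text
(no output)
```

View pics/c1.png

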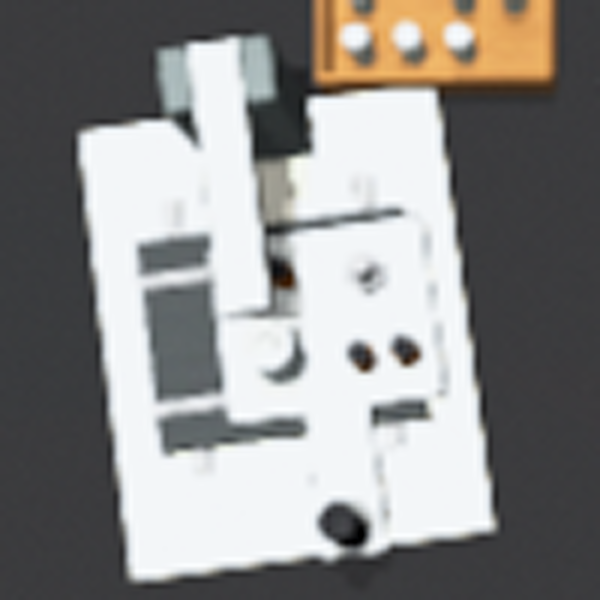

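View pics/c2.png

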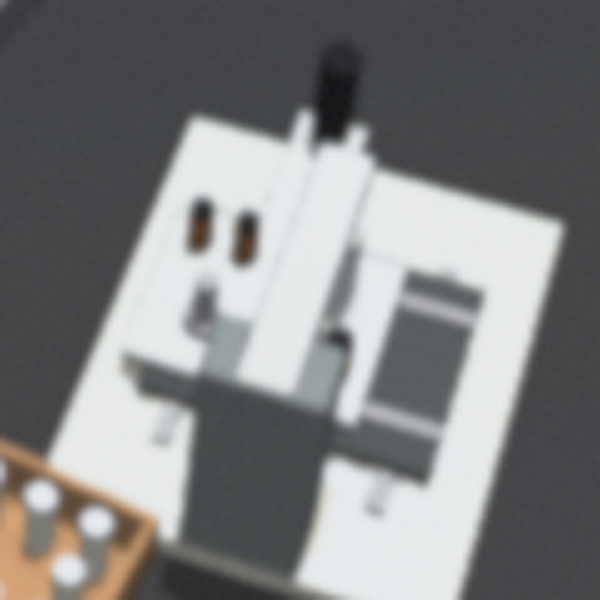

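View pics/c3.png

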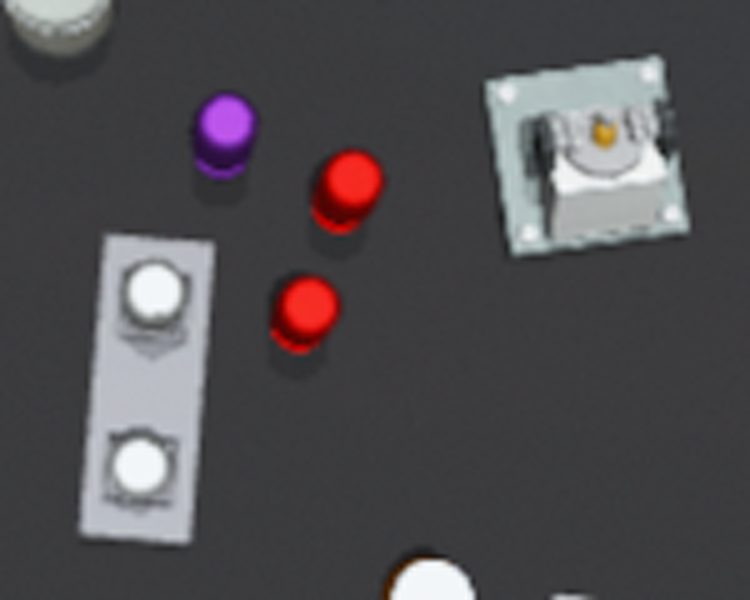

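View pics/c4.png

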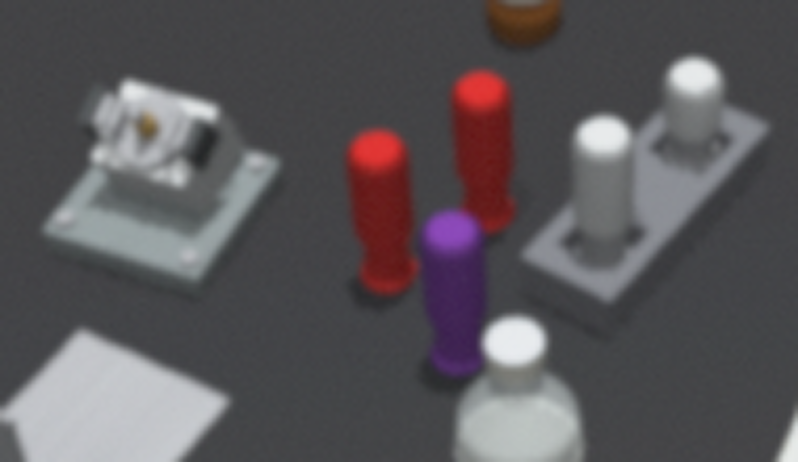

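```bash
python3 - <<'E'
from h import *
np.set_printoptions(precision=4,suppress=True)
t=load('top0');s=load('scene0')
T=lambda x,y,z:onz(t,160+x/6-.4,130+y/6-.4,z)
S=lambda x,y,z:onz(s,300+x/5-.4,225+y/5-.4,z)
# base of station: white mask contour
for z in (0.0,0.012):
    c=[T(*p,z) for p in [(78,128),(440,88),(496,530),(130,580)]]
    print('base',z,*[q[:2] for q in c], [np.linalg.norm(c[i]-c[(i+1)%4]).round(4) for i in range(4)])
    print([np.degrees(np.arctan2(*(c[j]-c[i])[[1,0]])) for i,j in((3,0),(2,1))], [np.degrees(np.arctan2(*(c[j]-c[i])[[1,0]])) for i,j in((1,0),(2,3))])
print('knob top T',T(343,522,.085),'S',S(340,52,.085), 'tri',tri([(t,160+343/6-.4,130+522/6-.4),(s,300+340/5-.4,225+52/5-.4)]))
print('datum',T(370,266,.061),S(208,283,.061))
print('vial cap',T(280,345,.076))
print('arm',[T(*p,.132) for p in((188,45),(237,38),(270,300),(222,310))])
T3=lambda x,y,z:onz(t,260+x/5-.4,150+y/5-.4,z)
S4=lambda x,y,z:onz(s,140+x/4.2-.4,170+y/4.2-.4,z)
print('cart top',T3(155,291,.110),S4(603,135,.110)); 
print('spent top',T3(140,465,.084),S4(694,76,.084))
print('blk base',[T3(*p,.005) for p in((487,80),(660,56),(689,232),(514,255))])
print('nip tip',T3(605,133,.070+.018*np.cos(.436)),S4(148,124,.086),tri([(t,260+605/5-.4,150+133/5-.4),(s,140+148/4.2-.4,170+124/4.2-.4)]))
print('stand',[T3(*p,.03) for p in((105,235),(214,242),(190,543),(79,535))])
E
```

```text
base 0.0 [0.7325 0.2936] [0.7496 0.1213] [0.5381 0.0951] [0.5167 0.2663] [np.float64(0.1732), np.float64(0.2132), np.float64(0.1726), np.float64(0.2175)]
[np.float64(7.220535264824157), np.float64(7.067759070057224)] [np.float64(95.67211468781485), np.float64(97.11481480078612)]
base 0.012 [0.7298 0.291 ] [0.7468 0.1201] [0.537 0.094] [0.5158 0.2639] [np.float64(0.1718), np.float64(0.2114), np.float64(0.1711), np.float64(0.2157)]
[np.float64(7.220535264824141), np.float64(7.0677590700572175)] [np.float64(95.67211468781485), np.float64(97.11481480078608)]
knob top T [0.5344 0.1553 0.085 ] S [0.5312 0.1564 0.085 ] tri [0.5338 0.156  0.0874]
datum [0.6531 0.1467 0.061 ] [0.654  0.1521 0.061 ]
vial cap [0.6151 0.185  0.076 ]
arm [array([0.7386, 0.217 , 0.132 ]), array([0.7414, 0.1958, 0.132 ]), array([0.626 , 0.1807, 0.132 ]), array([0.622 , 0.2013, 0.132 ])]
cart top [ 0.5526 -0.0401  0.11  ] [ 0.5518 -0.0399  0.11  ]
spent top [ 0.4636 -0.0312  0.084 ] [ 0.4623 -0.0311  0.084 ]
blk base [array([ 0.6821, -0.2301,  0.005 ]), array([ 0.6947, -0.3282,  0.005 ]), array([ 0.5941, -0.3408,  0.005 ]), array([ 0.5823, -0.2424,  0.005 ])]
nip tip [ 0.6369 -0.2808  0.0863] [ 0.6434 -0.2743  0.086 ] [ 0.6378 -0.2814  0.0781]
stand [array([ 0.5931, -0.0135,  0.03  ]), array([ 0.5885, -0.0736,  0.03  ]), array([ 0.4234, -0.058 ,  0.03  ]), array([0.4284, 0.0024, 0.03  ])]
```

>>> {"method": "carry_out", "body": {"targets": [{"tx":0.25,"ty":0.25,"tz":0.03,"az":57},{"tx":0.25,"ty":0.25,"tz":0.03,"az":57},{"tx":0.25,"ty":0.25,"tz":0.03,"az":57},{"tx":0.25,"ty":0.25,"tz":0.03,"az":57},{"tx":0.25,"ty":0.25,"tz":0.03,"az":57},{"tx":0.25,"ty":0.25,"tz":0.03,"az":57},{"tx":0.25,"ty":0.25,"tz":0.03,"az":57},{"tx":0.25,"ty":0.25,"tz":0.03,"az":57}]}}

```text
invalid input
```

>>> {"method": "carry_out", "body": {"targets": [{"tx":0.14,"ty":0.3,"az":57},{"tx":0.14,"ty":0.3,"az":57},{"tx":0.14,"ty":0.3,"az":57},{"tx":0.14,"ty":0.3,"az":57},{"tx":0.14,"ty":0.3,"az":57},{"tx":0.14,"ty":0.3,"az":57},{"tx":0.14,"ty":0.3,"az":57},{"tx":0.14,"ty":0.3,"az":57}]}}

```text
invalid input
```

>>> {"method": "carry_out", "body": {"targets": [{"gripper":1,"tx":0.25,"ty":0.25,"tz":0.03,"ax":0,"ay":0,"az":57},{"gripper":1,"tx":0.25,"ty":0.25,"tz":0.03,"ax":0,"ay":0,"az":57},{"gripper":1,"tx":0.25,"ty":0.25,"tz":0.03,"ax":0,"ay":0,"az":57},{"gripper":1,"tx":0.25,"ty":0.25,"tz":0.03,"ax":0,"ay":0,"az":57},{"gripper":1,"tx":0.25,"ty":0.25,"tz":0.03,"ax":0,"ay":0,"az":57},{"gripper":1,"tx":0.25,"ty":0.25,"tz":0.03,"ax":0,"ay":0,"az":57},{"gripper":1,"tx":0.25,"ty":0.25,"tz":0.03,"ax":0,"ay":0,"az":57},{"gripper":1,"tx":0.25,"ty":0.25,"tz":0.03,"ax":0,"ay":0,"az":57}], "grip_force": 20}}

```text
t: 0.82
ee_pos: [0.4045, -0.4686, 0.266]
tcp_rot: [-90.0, -0.0, -109.2]
ft_force: [0.9, -0.6, 0.9]
opening: 0.999
```

>>> {"method": "carry_out", "body": {"targets": [{"gripper":1,"tx":0.1,"ty":0.3,"tz":0.0,"ax":0,"ay":0,"az":57},{"gripper":1,"tx":0.1,"ty":0.3,"tz":0.0,"ax":0,"ay":0,"az":57},{"gripper":1,"tx":0.1,"ty":0.3,"tz":0.0,"ax":0,"ay":0,"az":57},{"gripper":1,"tx":0.1,"ty":0.3,"tz":0.0,"ax":0,"ay":0,"az":57},{"gripper":1,"tx":0.1,"ty":0.3,"tz":0.0,"ax":0,"ay":0,"az":57},{"gripper":1,"tx":0.1,"ty":0.3,"tz":0.0,"ax":0,"ay":0,"az":57},{"gripper":1,"tx":0.1,"ty":0.3,"tz":0.0,"ax":0,"ay":0,"az":57},{"gripper":1,"tx":0.1,"ty":0.3,"tz":0.0,"ax":0,"ay":0,"az":57}]}}

```text
t: 1.48
ee_pos: [0.5045, -0.1657, 0.2662]
tcp_rot: [-89.9, 0.0, -52.0]
ft_force: [0.1, -0.1, 0.4]
opening: 0.999
```

>>> {"method": "carry_out", "body": {"targets": [{"gripper":1,"tx":-0.05,"ty":0.3,"tz":-0.02,"ax":0,"ay":0,"az":59},{"gripper":1,"tx":-0.05,"ty":0.3,"tz":-0.02,"ax":0,"ay":0,"az":59},{"gripper":1,"tx":-0.05,"ty":0.3,"tz":-0.02,"ax":0,"ay":0,"az":59},{"gripper":1,"tx":-0.05,"ty":0.3,"tz":-0.02,"ax":0,"ay":0,"az":59},{"gripper":1,"tx":-0.05,"ty":0.3,"tz":-0.02,"ax":0,"ay":0,"az":59},{"gripper":1,"tx":-0.05,"ty":0.3,"tz":-0.02,"ax":0,"ay":0,"az":59},{"gripper":1,"tx":-0.05,"ty":0.3,"tz":-0.02,"ax":0,"ay":0,"az":59},{"gripper":1,"tx":-0.05,"ty":0.3,"tz":-0.02,"ax":0,"ay":0,"az":59}]}}

```text
t: 2.15
ee_pos: [0.4521, 0.1356, 0.2464]
tcp_rot: [-89.8, -0.1, 5.4]
ft_force: [-0.1, 0.3, 0.3]
opening: 1.001
```

```bash
cat >> h.py <<'E'
def wsnap(name):
    from bench import ctrl
    s=ctrl.observe(); d=wristcam(ctrl.snapshot('wrist'),s); pickle.dump(d,open(f'pics/{name}.pkl','wb')); cv2.imwrite(f'pics/{name}.png',d['img'][:,:,::-1]); print(s['t'],s['ee_pos'],s['tcp_rot'],s['ft_force']); return d
E
python3 -c "
from h import *
wsnap('w1')"
```

```text
2.15 [0.45212978 0.13559309 0.24635131] [-8.98468312e+01 -8.69438688e-02  5.42993259e+00] [-0.12501712  0.33406549  0.34638342]
```

View pics/w1.png

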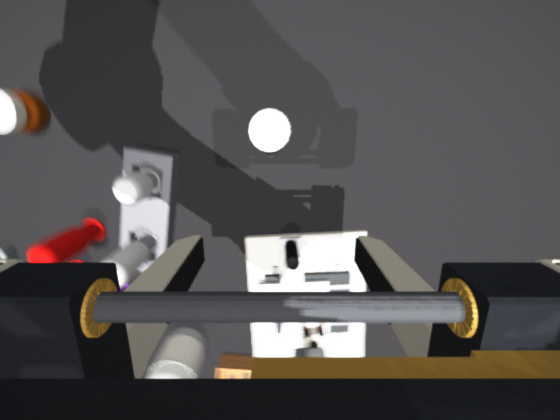

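>>> {"method": "carry_out", "body": {"targets": [{"gripper":0.6,"tx":0.135,"ty":0.0,"tz":-0.02,"ax":0,"ay":0,"az":1.5},{"gripper":0.6,"tx":0.135,"ty":0.0,"tz":-0.02,"ax":0,"ay":0,"az":1.5},{"gripper":0.6,"tx":0.135,"ty":0.0,"tz":-0.02,"ax":0,"ay":0,"az":1.5},{"gripper":0.6,"tx":0.135,"ty":0.0,"tz":-0.02,"ax":0,"ay":0,"az":1.5},{"gripper":0.6,"tx":0.135,"ty":0.0,"tz":-0.02,"ax":0,"ay":0,"az":1.5}]}}

```text
t: 2.62
ee_pos: [0.5911, 0.1283, 0.2242]
tcp_rot: [-90.0, 0.1, 6.0]
ft_force: [0.8, 0.2, -0.2]
opening: 0.693
```

```bash
python3 -c "
from h import *
d=wsnap('w2'); crop(d,180,60,220,165,'pics/w2c.png')"
```

```text
2.6167 [0.59110852 0.1283309  0.22417709] [-8.99579317e+01  6.32310828e-02  5.97121955e+00] [ 0.82227462  0.20805014 -0.1872946 ]
```

View pics/w2.png

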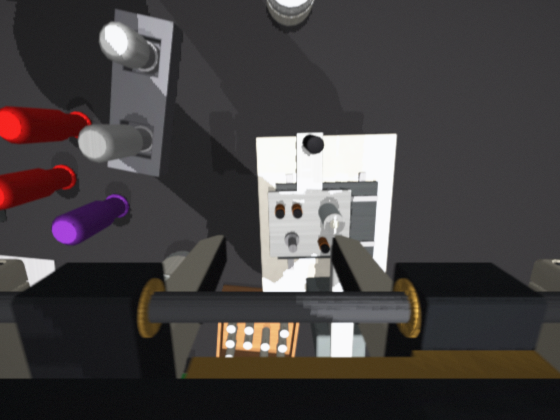

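>>> {"method": "carry_out", "body": {"targets": [{"gripper":0.6,"tx":0.0,"ty":0.1,"tz":0,"ax":0,"ay":0,"az":0},{"gripper":0.6,"tx":0.0,"ty":0.1,"tz":0,"ax":0,"ay":0,"az":0},{"gripper":0.6,"tx":0.0,"ty":0.1,"tz":0,"ax":0,"ay":0,"az":0},{"gripper":0.6,"tx":0.0,"ty":0.1,"tz":0,"ax":0,"ay":0,"az":0}]}}

```text
t: 3.0
ee_pos: [0.5859, 0.2349, 0.2269]
tcp_rot: [-89.8, -0.0, 6.6]
ft_force: [-1.1, -0.6, 0.5]
opening: 0.602
```

```bash
python3 -c "
from h import *
d=wsnap('w3'); crop(d,140,60,220,165,'pics/w3c.png')"
```

```text
3.0 [0.58586655 0.23488912 0.22692864] [-8.98336746e+01 -3.13278146e-02  6.58183657e+00] [-1.14014925 -0.59754929  0.50297146]
```

View pics/w3.png

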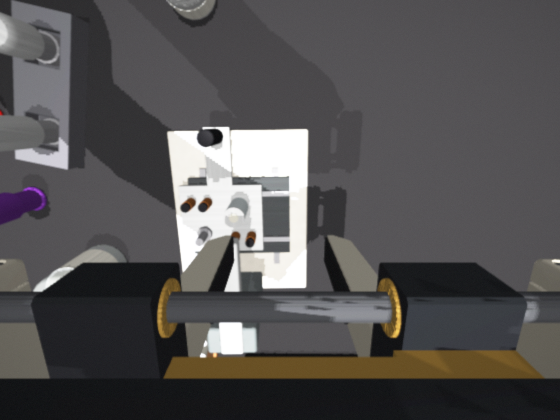

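```bash
python3 -c "
from h import *
d=load('w3'); crop(d,185,180,100,75,'pics/w3c.png',8)
d=load('w2'); crop(d,280,180,100,75,'pics/w2c.png',8)"
```

```text
(no output)
```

View pics/w3c.png

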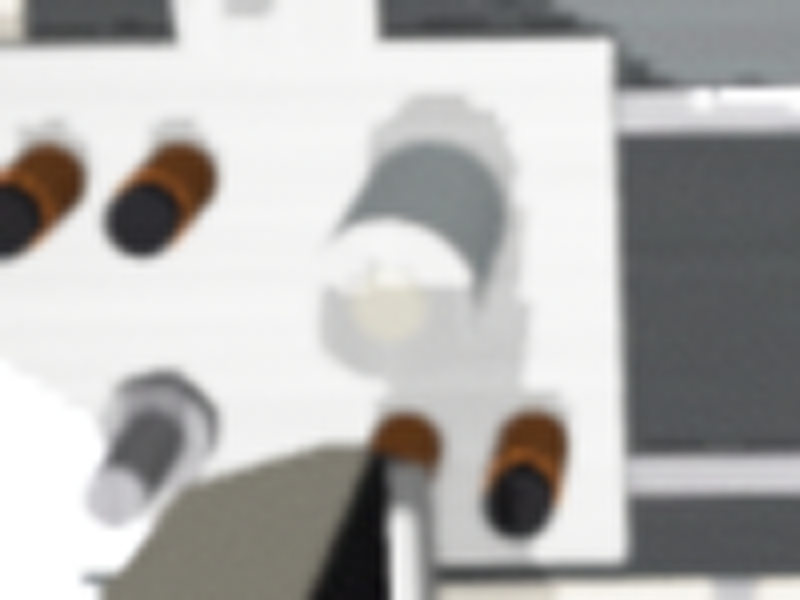

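View pics/w2c.png

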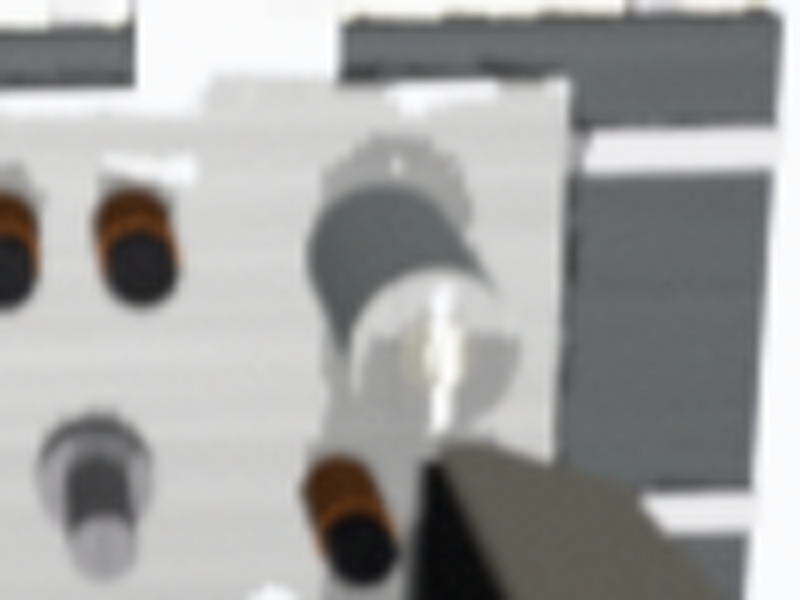

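>>> {"method": "carry_out", "body": {"targets": [{"gripper":0.6,"tx":0.05,"ty":0.1,"tz":0,"ax":0,"ay":0,"az":0.6},{"gripper":0.6,"tx":0.05,"ty":0.1,"tz":0,"ax":0,"ay":0,"az":0.6},{"gripper":0.6,"tx":0.05,"ty":0.1,"tz":0,"ax":0,"ay":0,"az":0.6},{"gripper":0.6,"tx":0.05,"ty":0.1,"tz":0,"ax":0,"ay":0,"az":0.6},{"gripper":0.6,"tx":0.05,"ty":0.1,"tz":0,"ax":0,"ay":0,"az":0.6},{"gripper":0.6,"tx":0.05,"ty":0.1,"tz":0,"ax":0,"ay":0,"az":0.6}]}}

```text
t: 3.55
ee_pos: [0.638, 0.3275, 0.2255]
tcp_rot: [-90.1, 0.0, 6.8]
ft_force: [0.5, 0.1, -0.3]
opening: 0.602
```

```bash
python3 -c "
from h import *
d=wsnap('w4')"
```

```text
3.55 [0.63800431 0.32750413 0.2255439 ] [-9.01147402e+01  4.71169059e-02  6.79064843e+00] [ 0.47966864  0.13939566 -0.26065115]
```

>>> {"method": "carry_out", "body": {"targets": [{"gripper":0.6,"tx":0.0,"ty":-0.29,"tz":0,"ax":0,"ay":0,"az":0},{"gripper":0.6,"tx":0.0,"ty":-0.29,"tz":0,"ax":0,"ay":0,"az":0},{"gripper":0.6,"tx":0.0,"ty":-0.29,"tz":0,"ax":0,"ay":0,"az":0},{"gripper":0.6,"tx":0.0,"ty":-0.29,"tz":0,"ax":0,"ay":0,"az":0},{"gripper":0.6,"tx":0.0,"ty":-0.29,"tz":0,"ax":0,"ay":0,"az":0},{"gripper":0.6,"tx":0.0,"ty":-0.29,"tz":0,"ax":0,"ay":0,"az":0},{"gripper":0.6,"tx":0.0,"ty":-0.29,"tz":0,"ax":0,"ay":0,"az":0},{"gripper":0.6,"tx":0.0,"ty":-0.29,"tz":0,"ax":0,"ay":0,"az":0}]}}

```text
t: 4.27
ee_pos: [0.6377, 0.0268, 0.2248]
tcp_rot: [-90.4, 0.2, 6.1]
ft_force: [-0.3, -1.0, -0.9]
opening: 0.602
```

```bash
python3 -c "
from h import *
d=wsnap('w5')
for n in('w4','w5'):
  d=load(n); u,v=proj(d,(.63,.19,.086)); print(u,v); crop(d,int(u)-50,int(v)-40,100,75,f'pics/{n}c.png',8)"
```

```text
4.2667 [0.63774178 0.02677431 0.22477206] [-90.40633927   0.17088765   6.10375916] [-0.28690865 -0.98222823 -0.88520504]
141.8618467410462 176.06824168887073
439.45650043304715 209.59720923666114
```

View pics/w4c.png

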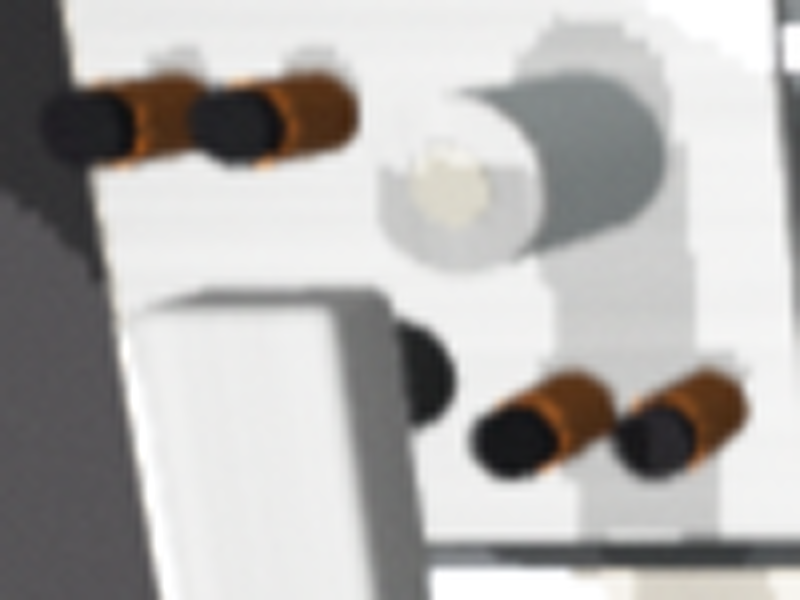

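View pics/w5c.png

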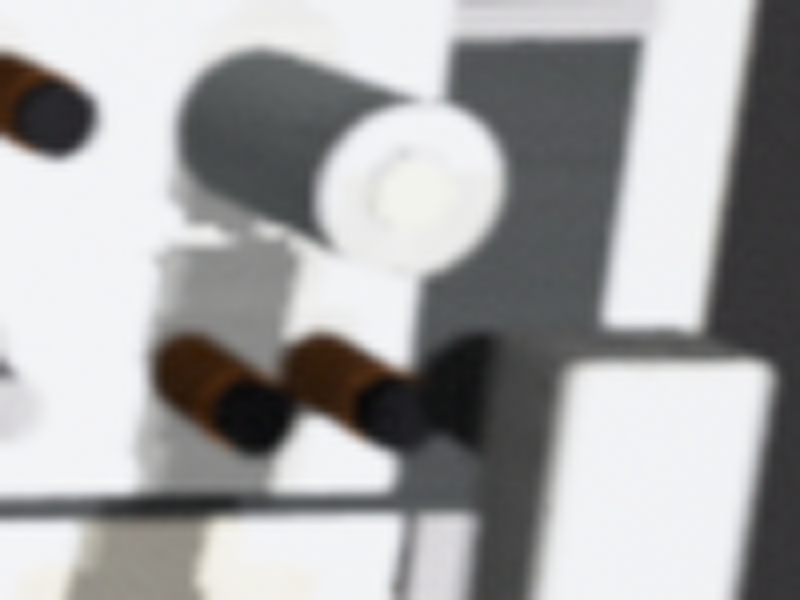

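```bash
python3 - <<'E'
from h import *
np.set_printoptions(precision=4,suppress=True)
a=load('w4');b=load('w5')
A=lambda x,y:(a,141-50+x/8-.4,176-40+y/8-.4)
B=lambda x,y:(b,439-50+x/8-.4,209-40+y/8-.4)
h=tri([A(405,375),B(470,390)]);print('hub',h)
for z in(.1,.106,.112):print(onz(*A(405,375),z),onz(*B(470,390),z))
print('vial',tri([A(452,188),B(412,192)]),onz(*A(452,188),.076),onz(*B(412,192),.076))
print('arm end top',[onz(*p,.132) for p in(A(135,308),A(330,308),B(565,362),B(775,362))])
for n,pts in(('w2',[(480/8+280, 0)]),):pass
w2=load('w2');w3=load('w3')
print('datum',tri([(w2,280+100/8-.4,180+550/8-.4),(w3,185+118/8-.4,180+497/8-.4)]),onz(w2,280+100/8-.4,180+550/8-.4,.061),onz(w3,185+118/8-.4,180+497/8-.4,.061))
for n in('w2','w3','w4','w5'):
  d=load(n);print(n,proj(d,(.534,.156,.085)))
  crop(d,*[int(q)-25 for q in proj(d,(.534,.156,.085))],50,50,f'pics/k_{n}.png',6)
ims=[cv2.imread(f'pics/k_{n}.png') for n in('w2','w3','w4','w5')]
cv2.imwrite('pics/k.png',np.vstack([np.hstack(ims[:2]),np.hstack(ims[2:])]))
E
```

```text
hub [0.6344 0.1938 0.0959]
[0.6331 0.1957 0.1   ] [0.6337 0.1913 0.1   ]
[0.6316 0.1984 0.106 ] [0.6322 0.1875 0.106 ]
[0.6301 0.2011 0.112 ] [0.6306 0.1837 0.112 ]
vial [0.614  0.1913 0.0771] [0.6142 0.1909 0.076 ] [0.6143 0.192  0.076 ]
arm end top [array([0.6213, 0.1824, 0.132 ]), array([0.6189, 0.2025, 0.132 ]), array([0.6214, 0.1804, 0.132 ]), array([0.619 , 0.2027, 0.132 ])]
datum [0.6537 0.1511 0.0591] [0.6529 0.151  0.061 ] [0.6528 0.1516 0.061 ]
w2 (np.float64(312.74217453954446), np.float64(145.64540825049946))
w3 (np.float64(202.71363445261795), np.float64(138.2360370926796))
w4 (np.float64(103.89749813054402), np.float64(67.2157038181112))
w5 (np.float64(428.9459603069679), np.float64(107.13805369939345))
```

View pics/k.png

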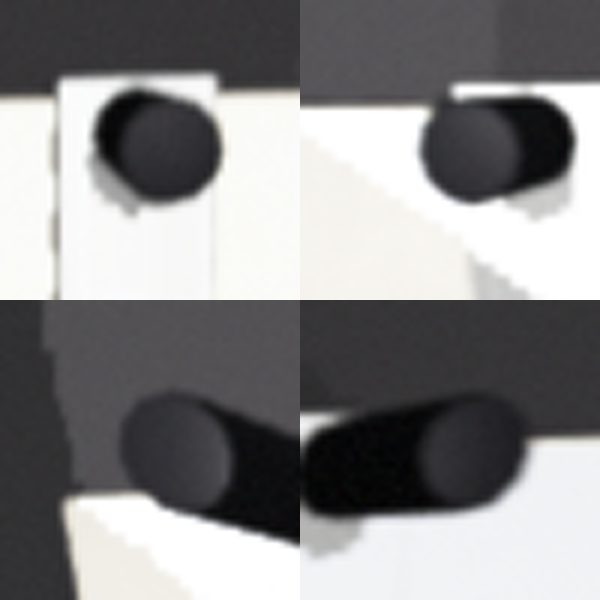

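```bash
python3 - <<'E'
from h import *
np.set_printoptions(precision=4,suppress=True)
obs=[]
for n,p in(('w2',(160,147)),('w3',(172,150)),('w4',(177,147)),('w5',(472-300,155))):
  d=load(n);u,v=[int(q)-25 for q in proj(d,(.534,.156,.085))]
  o=(d,u+p[0]/6-.4,v+p[1]/6-.4);obs.append(o);print(onz(*o,.085))
print(tri(obs))
E
```

```text
[0.5325 0.1563 0.085 ]
[0.5331 0.1584 0.085 ]
[0.5327 0.1589 0.085 ]
[0.534  0.1582 0.085 ]
[0.5331 0.1578 0.0836]
```

>>> {"method": "carry_out", "body": {"targets": [{"gripper":0.6,"tx":-0.1,"ty":0.13,"tz":0,"ax":0,"ay":0,"az":0.8},{"gripper":0.6,"tx":-0.1,"ty":0.13,"tz":0,"ax":0,"ay":0,"az":0.8},{"gripper":0.6,"tx":-0.1,"ty":0.13,"tz":0,"ax":0,"ay":0,"az":0.8},{"gripper":0.6,"tx":-0.1,"ty":0.13,"tz":0,"ax":0,"ay":0,"az":0.8},{"gripper":0.6,"tx":-0.1,"ty":0.13,"tz":0,"ax":0,"ay":0,"az":0.8},{"gripper":0.6,"tx":-0.1,"ty":0.13,"tz":0,"ax":0,"ay":0,"az":0.8},{"gripper":0.6,"tx":-0.1,"ty":0.13,"tz":0,"ax":0,"ay":0,"az":0.8}]}}

```text
t: 4.9
ee_pos: [0.5383, 0.1693, 0.2261]
tcp_rot: [-90.1, -0.0, 7.7]
ft_force: [-0.1, -0.6, 0.5]
opening: 0.599
```

>>> {"method": "carry_out", "body": {"targets": [{"gripper":0.6,"tx":-0.005,"ty":-0.011,"tz":-0.04,"ax":0,"ay":0,"az":-0.7},{"gripper":0.6,"tx":-0.005,"ty":-0.011,"tz":-0.08,"ax":0,"ay":0,"az":-0.7},{"gripper":0.6,"tx":-0.005,"ty":-0.011,"tz":-0.11,"ax":0,"ay":0,"az":-0.7},{"gripper":0.6,"tx":-0.005,"ty":-0.011,"tz":-0.12,"ax":0,"ay":0,"az":-0.7},{"gripper":0.6,"tx":-0.005,"ty":-0.011,"tz":-0.12,"ax":0,"ay":0,"az":-0.7}]}}

```text
t: 5.32
ee_pos: [0.5329, 0.1572, 0.1037]
tcp_rot: [-90.1, 0.2, 6.9]
ft_force: [-0.2, 0.0, -0.0]
opening: 0.603
```

```bash
python3 -c "
from h import *
d=wsnap('w6')
print(proj(d,(.5333,.158,.085)))"
```

```text
5.3167 [0.53289745 0.15724749 0.10366182] [-90.06233806   0.2294071    6.87007637] [-0.16442739  0.02834844 -0.00376961]
(np.float64(279.2327240202501), np.float64(249.44532701649868))
```

View pics/w6.png

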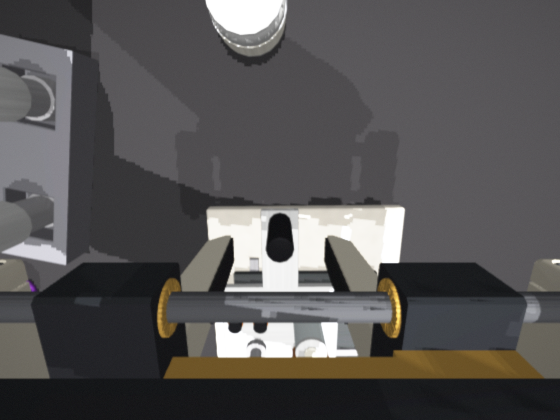

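>>> {"method": "carry_out", "body": {"targets": [{"gripper":0.6,"tx":0.0005,"ty":0.0005,"tz":-0.032,"ax":0,"ay":0,"az":0},{"gripper":0.5,"tx":0.0005,"ty":0.0005,"tz":-0.032,"ax":0,"ay":0,"az":0},{"gripper":0.15,"tx":0.0005,"ty":0.0005,"tz":-0.032,"ax":0,"ay":0,"az":0},{"gripper":0.1,"tx":0.0005,"ty":0.0005,"tz":-0.032,"ax":0,"ay":0,"az":0},{"gripper":0.1,"tx":0.0005,"ty":0.0005,"tz":-0.032,"ax":0,"ay":0,"az":0},{"gripper":0.1,"tx":0.0005,"ty":0.0005,"tz":-0.032,"ax":0,"ay":0,"az":0},{"gripper":0.1,"tx":0.0005,"ty":0.0005,"tz":-0.032,"ax":0,"ay":0,"az":0},{"gripper":0.1,"tx":0.0005,"ty":0.0005,"tz":-0.032,"ax":0,"ay":0,"az":0}]}}

```text
t: 6.03
ee_pos: [0.5344, 0.1591, 0.0745]
tcp_rot: [-90.0, -0.1, 6.9]
ft_force: [0.4, -1.6, 6.2]
opening: 0.191
```

>>> {"method": "carry_out", "body": {"targets": [{"gripper":0.1,"tx":-0.005,"ty":0.0105,"tz":0,"ax":0,"ay":0,"az":0},{"gripper":0.1,"tx":-0.01,"ty":0.021,"tz":0,"ax":0,"ay":0,"az":0},{"gripper":0.1,"tx":-0.015,"ty":0.032,"tz":0,"ax":0,"ay":0,"az":0},{"gripper":0.1,"tx":-0.0195,"ty":0.042,"tz":0,"ax":0,"ay":0,"az":0},{"gripper":0.1,"tx":-0.0195,"ty":0.042,"tz":0,"ax":0,"ay":0,"az":0},{"gripper":0.1,"tx":-0.0195,"ty":0.042,"tz":0,"ax":0,"ay":0,"az":0},{"gripper":0.1,"tx":-0.0195,"ty":0.042,"tz":0,"ax":0,"ay":0,"az":0}]}}

```text
t: 6.62
ee_pos: [0.5148, 0.2018, 0.0745]
tcp_rot: [-90.0, -0.1, 7.0]
ft_force: [-1.2, 0.7, 8.4]
opening: 0.19
```

```bash
python3 -c "
from h import *
from bench import ctrl
d=wsnap('w7')
n=(.6335,.1937,.061);print(proj(d,n))
t=ctrl.snapshot('top');pickle.dump(t,open('pics/top1.pkl','wb'));crop(t,160,130,100,100,'pics/top1c.png',6)
t=ctrl.snapshot('scene');pickle.dump(t,open('pics/scene1.pkl','wb'));crop(t,300,225,120,120,'pics/scene1c.png',5)
"
```

```text
6.6167 [0.51480928 0.20176614 0.07450989] [-8.99593047e+01 -6.65792903e-02  6.99486397e+00] [-1.16579581  0.72929044  8.42947633]
(np.float64(246.30725244487903), np.float64(404.6187462145298))
```

View pics/w7.png

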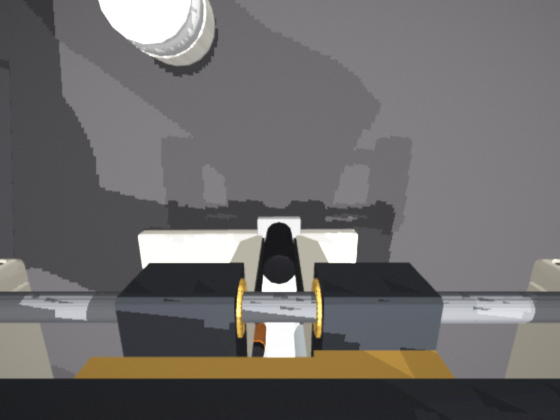

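View pics/top1c.png

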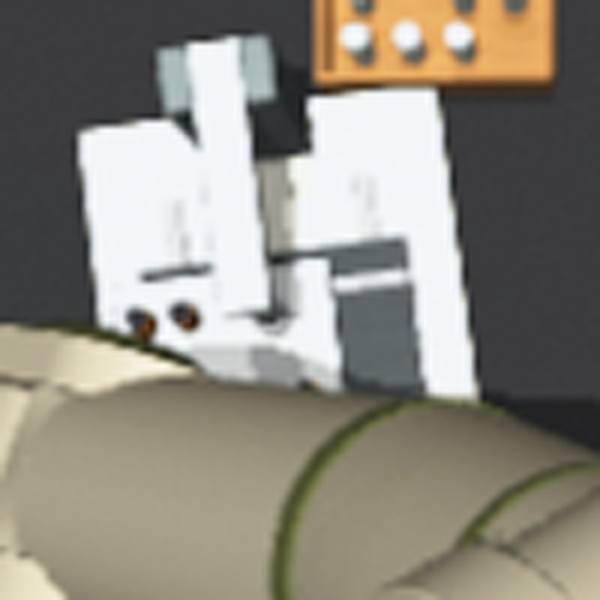

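View pics/scene1c.png

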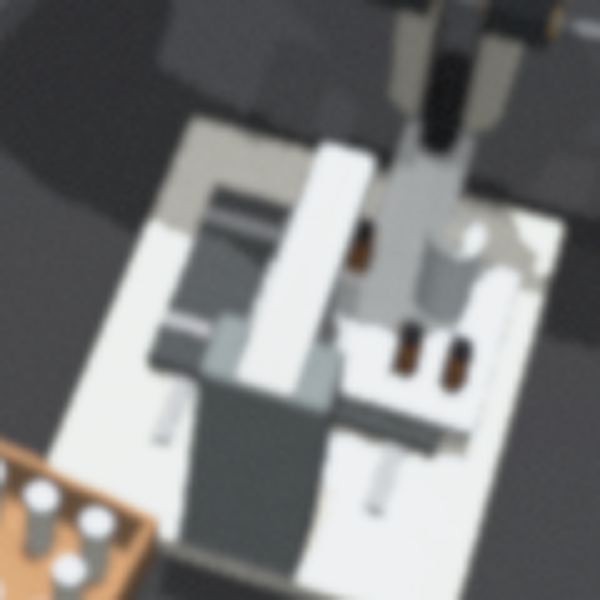

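>>> {"method": "carry_out", "body": {"targets": [{"gripper":0.1,"tx":0,"ty":0,"tz":0,"ax":0,"ay":0,"az":0},{"gripper":0.1,"tx":0,"ty":0,"tz":0,"ax":0,"ay":0,"az":0},{"gripper":0.1,"tx":0,"ty":0,"tz":0,"ax":0,"ay":0,"az":0},{"gripper":0.1,"tx":0,"ty":0,"tz":0,"ax":0,"ay":0,"az":0},{"gripper":0.1,"tx":0,"ty":0,"tz":0,"ax":0,"ay":0,"az":0},{"gripper":0.1,"tx":0,"ty":0,"tz":0,"ax":0,"ay":0,"az":0},{"gripper":0.1,"tx":0,"ty":0,"tz":0,"ax":0,"ay":0,"az":0},{"gripper":0.1,"tx":0,"ty":0,"tz":0,"ax":0,"ay":0,"az":0}]}}

```text
t: 7.43
ee_pos: [0.515, 0.2014, 0.0745]
tcp_rot: [-90.0, -0.1, 7.0]
ft_force: [-0.4, 1.9, 9.0]
opening: 0.187
```

>>> {"method": "carry_out", "body": {"targets": [{"gripper":0.1,"tx":-0.0005,"ty":0.0035,"tz":0,"ax":0,"ay":0,"az":0},{"gripper":0.1,"tx":-0.001,"ty":0.006,"tz":0,"ax":0,"ay":0,"az":0},{"gripper":0.1,"tx":-0.001,"ty":0.006,"tz":0,"ax":0,"ay":0,"az":0}]}}

```text
t: 7.68
ee_pos: [0.5142, 0.2072, 0.0745]
tcp_rot: [-90.0, -0.1, 6.9]
ft_force: [-0.7, 0.9, 8.5]
opening: 0.19
```

>>> {"method": "carry_out", "body": {"targets": [{"gripper":0.1,"tx":0,"ty":0.001,"tz":0,"ax":0,"ay":0,"az":0},{"gripper":0.1,"tx":0,"ty":0.001,"tz":0,"ax":0,"ay":0,"az":0}]}}

```text
t: 7.85
ee_pos: [0.5142, 0.2075, 0.0745]
tcp_rot: [-90.1, -0.1, 6.9]
ft_force: [-1.2, -2.1, 9.1]
opening: 0.19
```

>>> {"method": "carry_out", "body": {"targets": [{"gripper":0.1,"tx":0,"ty":0.001,"tz":0,"ax":0,"ay":0,"az":0},{"gripper":0.1,"tx":0,"ty":0.001,"tz":0,"ax":0,"ay":0,"az":0}]}}

```text
t: 8.02
ee_pos: [0.5141, 0.2076, 0.0744]
tcp_rot: [-90.1, -0.0, 6.9]
ft_force: [0.1, -3.6, 11.6]
opening: 0.192
```

>>> {"method": "carry_out", "body": {"targets": [{"gripper":0.1,"tx":0,"ty":0.001,"tz":0,"ax":0,"ay":0,"az":0},{"gripper":0.1,"tx":0,"ty":0.001,"tz":0,"ax":0,"ay":0,"az":0}]}}

```text
t: 8.18
ee_pos: [0.5142, 0.2077, 0.0744]
tcp_rot: [-90.2, -0.0, 6.9]
ft_force: [0.6, -6.5, 12.2]
opening: 0.187
```

>>> {"method": "carry_out", "body": {"targets": [{"gripper":0.1,"tx":0,"ty":0.001,"tz":0,"ax":0,"ay":0,"az":0},{"gripper":0.1,"tx":0,"ty":0.001,"tz":0,"ax":0,"ay":0,"az":0}]}}

```text
t: 8.35
ee_pos: [0.5143, 0.2078, 0.0743]
tcp_rot: [-90.3, -0.0, 6.8]
ft_force: [0.8, -8.2, 14.1]
opening: 0.192
```

>>> {"method": "carry_out", "body": {"targets": [{"gripper":0.1,"tx":0,"ty":-0.004,"tz":0.001,"ax":0,"ay":0,"az":0},{"gripper":0.1,"tx":0.0005,"ty":-0.008,"tz":0.001,"ax":0,"ay":0,"az":0},{"gripper":0.1,"tx":0.001,"ty":-0.012,"tz":0.001,"ax":0,"ay":0,"az":0},{"gripper":0.1,"tx":0.001,"ty":-0.012,"tz":0.001,"ax":0,"ay":0,"az":0},{"gripper":0.1,"tx":0.001,"ty":-0.012,"tz":0.001,"ax":0,"ay":0,"az":0}]}}

```text
t: 8.77
ee_pos: [0.5147, 0.1984, 0.0747]
tcp_rot: [-90.0, 0.0, 6.9]
ft_force: [1.8, -1.8, -0.3]
opening: 0.19
```

>>> {"method": "carry_out", "body": {"targets": [{"gripper":0.1,"tx":-0.005,"ty":-0.0005,"tz":0,"ax":0,"ay":0,"az":0},{"gripper":0.1,"tx":-0.008,"ty":-0.001,"tz":0,"ax":0,"ay":0,"az":0},{"gripper":0.1,"tx":-0.008,"ty":-0.001,"tz":0,"ax":0,"ay":0,"az":0}]}}

```text
t: 9.02
ee_pos: [0.5053, 0.198, 0.0747]
tcp_rot: [-90.0, 0.1, 7.0]
ft_force: [-1.5, -1.5, 0.3]
opening: 0.185
```

>>> {"method": "carry_out", "body": {"targets": [{"gripper":0.1,"tx":-0.002,"ty":0,"tz":0,"ax":0,"ay":0,"az":0},{"gripper":0.1,"tx":-0.002,"ty":0,"tz":0,"ax":0,"ay":0,"az":0}]}}

```text
t: 9.18
ee_pos: [0.5039, 0.1982, 0.0747]
tcp_rot: [-90.0, 0.0, 7.0]
ft_force: [-1.4, -1.0, 0.3]
opening: 0.189
```

>>> {"method": "carry_out", "body": {"targets": [{"gripper":0.1,"tx":-0.0015,"ty":0,"tz":0,"ax":0,"ay":0,"az":0},{"gripper":0.1,"tx":-0.0015,"ty":0,"tz":0,"ax":0,"ay":0,"az":0}]}}

```text
t: 9.35
ee_pos: [0.5033, 0.1984, 0.0748]
tcp_rot: [-90.0, -0.0, 7.0]
ft_force: [3.3, -1.0, -3.9]
opening: 0.189
```

>>> {"method": "carry_out", "body": {"targets": [{"gripper":0.1,"tx":-0.0015,"ty":0,"tz":0,"ax":0,"ay":0,"az":0},{"gripper":0.1,"tx":-0.0015,"ty":0,"tz":0,"ax":0,"ay":0,"az":0}]}}

```text
t: 9.52
ee_pos: [0.5031, 0.1987, 0.0748]
tcp_rot: [-89.9, -0.1, 6.9]
ft_force: [7.9, 1.1, -7.6]
opening: 0.187
```

>>> {"method": "carry_out", "body": {"targets": [{"gripper":0.1,"tx":-0.0015,"ty":0,"tz":0,"ax":0,"ay":0,"az":0},{"gripper":0.1,"tx":-0.0015,"ty":0,"tz":0,"ax":0,"ay":0,"az":0}]}}

```text
t: 9.68
ee_pos: [0.503, 0.1989, 0.0749]
tcp_rot: [-89.9, -0.2, 6.9]
ft_force: [13.2, 0.5, -11.4]
opening: 0.189
```

>>> {"method": "carry_out", "body": {"targets": [{"gripper":0.1,"tx":0.005,"ty":0.0005,"tz":0,"ax":0,"ay":0,"az":0},{"gripper":0.1,"tx":0.01,"ty":0.001,"tz":0,"ax":0,"ay":0,"az":0},{"gripper":0.1,"tx":0.0155,"ty":0.001,"tz":0,"ax":0,"ay":0,"az":0},{"gripper":0.1,"tx":0.0155,"ty":0.001,"tz":0,"ax":0,"ay":0,"az":0}]}}

```text
t: 10.02
ee_pos: [0.5164, 0.1997, 0.0748]
tcp_rot: [-90.0, -0.0, 6.9]
ft_force: [0.7, 1.6, -3.5]
opening: 0.183
```

Within about 1 mm of the target; hold for over a second.

>>> {"method": "carry_out", "body": {"targets": [{"gripper":0.1,"tx":-0.0005,"ty":0,"tz":0,"ax":0,"ay":0,"az":0},{"gripper":0.1,"tx":-0.0005,"ty":0,"tz":0,"ax":0,"ay":0,"az":0},{"gripper":0.1,"tx":-0.0005,"ty":0,"tz":0,"ax":0,"ay":0,"az":0},{"gripper":0.1,"tx":-0.0005,"ty":0,"tz":0,"ax":0,"ay":0,"az":0},{"gripper":0.1,"tx":-0.0005,"ty":0,"tz":0,"ax":0,"ay":0,"az":0},{"gripper":0.1,"tx":-0.0005,"ty":0,"tz":0,"ax":0,"ay":0,"az":0},{"gripper":0.1,"tx":-0.0005,"ty":0,"tz":0,"ax":0,"ay":0,"az":0},{"gripper":0.1,"tx":-0.0005,"ty":0,"tz":0,"ax":0,"ay":0,"az":0}]}}

```text
t: 10.68
ee_pos: [0.5149, 0.1992, 0.0748]
tcp_rot: [-90.0, 0.0, 7.0]
ft_force: [1.3, 1.0, -2.6]
opening: 0.189
```

>>> {"method": "carry_out", "body": {"targets": [{"gripper":0.1,"tx":0,"ty":0,"tz":0,"ax":0,"ay":0,"az":0},{"gripper":0.1,"tx":0,"ty":0,"tz":0,"ax":0,"ay":0,"az":0},{"gripper":0.1,"tx":0,"ty":0,"tz":0,"ax":0,"ay":0,"az":0},{"gripper":0.1,"tx":0,"ty":0,"tz":0,"ax":0,"ay":0,"az":0},{"gripper":0.1,"tx":0,"ty":0,"tz":0,"ax":0,"ay":0,"az":0},{"gripper":0.1,"tx":0,"ty":0,"tz":0,"ax":0,"ay":0,"az":0}]}}

```text
t: 11.18
ee_pos: [0.5149, 0.1993, 0.0748]
tcp_rot: [-90.0, 0.0, 7.0]
ft_force: [-0.0, 1.5, -2.8]
opening: 0.188
```

>>> {"method": "carry_out", "body": {"targets": [{"gripper":0.1,"tx":0.01,"ty":-0.01,"tz":0,"ax":0,"ay":0,"az":0},{"gripper":0.1,"tx":0.02,"ty":-0.02,"tz":0,"ax":0,"ay":0,"az":0},{"gripper":0.1,"tx":0.03,"ty":-0.03,"tz":0,"ax":0,"ay":0,"az":0},{"gripper":0.1,"tx":0.039,"ty":-0.0395,"tz":0,"ax":0,"ay":0,"az":0},{"gripper":0.1,"tx":0.039,"ty":-0.0395,"tz":0,"ax":0,"ay":0,"az":0},{"gripper":0.1,"tx":0.039,"ty":-0.0395,"tz":0,"ax":0,"ay":0,"az":0},{"gripper":0.1,"tx":0.039,"ty":-0.0395,"tz":0,"ax":0,"ay":0,"az":0}]}}

```text
t: 11.77
ee_pos: [0.5537, 0.1597, 0.0748]
tcp_rot: [-90.0, 0.0, 6.9]
ft_force: [-0.1, -0.9, -3.2]
opening: 0.19
```

>>> {"method": "carry_out", "body": {"targets": [{"gripper":0.1,"tx":0.0005,"ty":0,"tz":0,"ax":0,"ay":0,"az":0},{"gripper":0.1,"tx":0.0005,"ty":0,"tz":0,"ax":0,"ay":0,"az":0},{"gripper":0.1,"tx":0.0005,"ty":0,"tz":0,"ax":0,"ay":0,"az":0},{"gripper":0.1,"tx":0.0005,"ty":0,"tz":0,"ax":0,"ay":0,"az":0},{"gripper":0.6,"tx":0.0005,"ty":0,"tz":0,"ax":0,"ay":0,"az":0},{"gripper":0.6,"tx":0.0005,"ty":0,"tz":0,"ax":0,"ay":0,"az":0},{"gripper":0.6,"tx":0.0005,"ty":0,"tz":0,"ax":0,"ay":0,"az":0},{"gripper":0.6,"tx":0.0005,"ty":0,"tz":0,"ax":0,"ay":0,"az":0}]}}

```text
t: 12.43
ee_pos: [0.5547, 0.1601, 0.075]
tcp_rot: [-90.0, -0.0, 7.0]
ft_force: [0.3, 0.2, 0.0]
opening: 0.426
```

>>> {"method": "carry_out", "body": {"targets": [{"gripper":0.6,"tx":0,"ty":0,"tz":0.04,"ax":0,"ay":0,"az":0},{"gripper":0.6,"tx":0,"ty":0,"tz":0.08,"ax":0,"ay":0,"az":0},{"gripper":0.6,"tx":0,"ty":0,"tz":0.12,"ax":0,"ay":0,"az":0},{"gripper":0.8,"tx":0,"ty":0,"tz":0.16,"ax":0,"ay":0,"az":0},{"gripper":0.8,"tx":0,"ty":0,"tz":0.16,"ax":0,"ay":0,"az":0}]}}

```text
t: 12.85
ee_pos: [0.5569, 0.1621, 0.242]
tcp_rot: [-89.9, -0.5, 7.0]
ft_force: [-0.0, 1.3, 0.5]
opening: 0.695
```

```bash
python3 -c "
from h import *
d=wsnap('w8');print(proj(d,(.5538,.1598,.085)))"
```

```text
12.85 [0.55690647 0.16207529 0.24201668] [-89.86579207  -0.54996156   6.95861951] [-0.02525061  1.30819952  0.47761901]
(np.float64(276.0888469529335), np.float64(191.1079291486776))
```

View pics/w8.png

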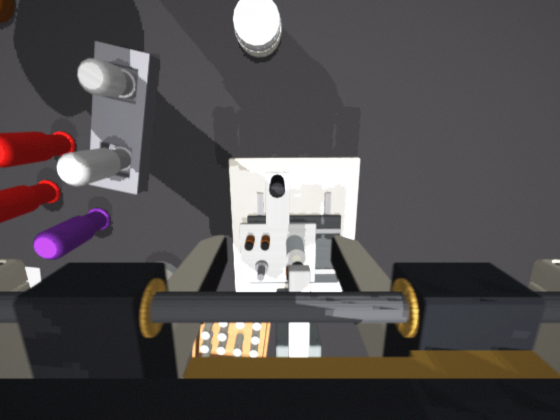

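>>> {"method": "carry_out", "body": {"targets": [{"gripper":0.7,"tx":0.02,"ty":-0.03,"tz":0.01,"ax":0,"ay":0,"az":0},{"gripper":0.7,"tx":0.02,"ty":-0.03,"tz":0.01,"ax":0,"ay":0,"az":0},{"gripper":0.7,"tx":0.02,"ty":-0.03,"tz":0.01,"ax":0,"ay":0,"az":0},{"gripper":0.7,"tx":0.02,"ty":-0.03,"tz":0.01,"ax":0,"ay":0,"az":0}]}}

```text
t: 13.23
ee_pos: [0.5741, 0.1294, 0.2438]
tcp_rot: [-90.0, 0.1, 6.9]
ft_force: [-0.0, 0.7, -0.2]
opening: 0.702
```

```bash
python3 -c "
from h import *
d=wsnap('w9');u,v=proj(d,(.5546,.1600,.085));print(u,v)
crop(d,int(u)-50,int(v)-25,100,75,'pics/w9c.png',8); print(int(u)-50,int(v)-25)"
```

```text
13.2333 [0.57409748 0.1294049  0.24384466] [-8.99965903e+01  7.73125961e-02  6.90776613e+00] [-0.00619982  0.68241962 -0.24965615]
308.92836684878273 180.97657886783136
258 155
```

View pics/w9c.png

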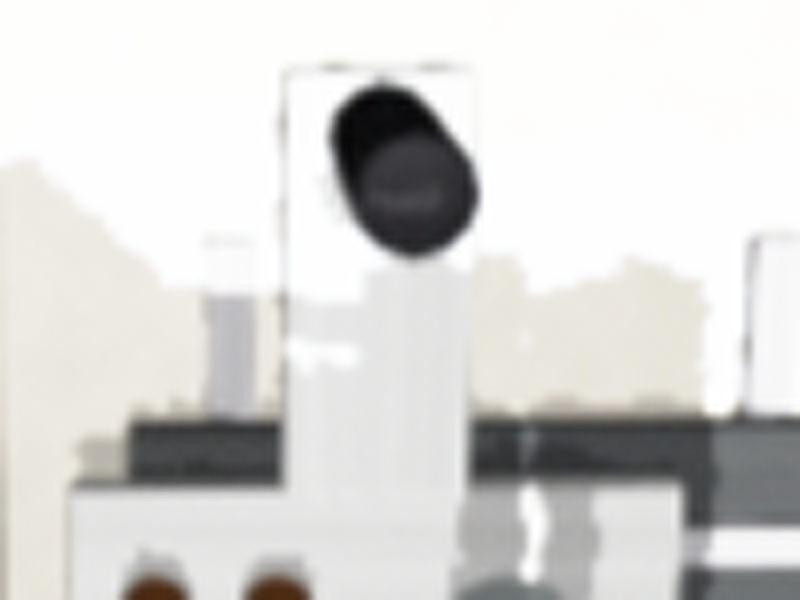

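>>> {"method": "carry_out", "body": {"targets": [{"gripper":0.7,"tx":0.04,"ty":-0.17,"tz":0,"ax":0,"ay":0,"az":0},{"gripper":0.7,"tx":0.04,"ty":-0.17,"tz":0,"ax":0,"ay":0,"az":0},{"gripper":0.7,"tx":0.04,"ty":-0.17,"tz":0,"ax":0,"ay":0,"az":0},{"gripper":0.7,"tx":0.04,"ty":-0.17,"tz":0,"ax":0,"ay":0,"az":0},{"gripper":0.7,"tx":0.04,"ty":-0.17,"tz":0,"ax":0,"ay":0,"az":0},{"gripper":0.7,"tx":0.04,"ty":-0.17,"tz":0,"ax":0,"ay":0,"az":0}]}}

```text
t: 13.78
ee_pos: [0.6146, -0.0437, 0.2434]
tcp_rot: [-90.0, 0.1, 6.7]
ft_force: [0.8, 0.8, -0.7]
opening: 0.703
```

```bash
python3 -c "
from h import *
d=wsnap('w10')
print(proj(d,(.552,-.04,.11)))"
```

```text
13.7833 [ 0.61456007 -0.04371969  0.24343374] [-90.02674888   0.10170823   6.66199599] [ 0.7962225   0.77464453 -0.67887941]
(np.float64(289.88064678142337), np.float64(137.7185445475829))
```

View pics/w10.png

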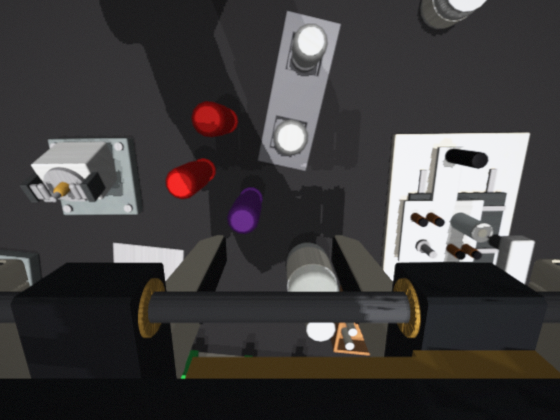

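>>> {"method": "carry_out", "body": {"targets": [{"gripper":0.7,"tx":0.1,"ty":-0.19,"tz":0,"ax":0,"ay":0,"az":0.4},{"gripper":0.7,"tx":0.1,"ty":-0.19,"tz":0,"ax":0,"ay":0,"az":0.4},{"gripper":0.7,"tx":0.1,"ty":-0.19,"tz":0,"ax":0,"ay":0,"az":0.4},{"gripper":0.7,"tx":0.1,"ty":-0.19,"tz":0,"ax":0,"ay":0,"az":0.4},{"gripper":0.7,"tx":0.1,"ty":-0.19,"tz":0,"ax":0,"ay":0,"az":0.4},{"gripper":0.7,"tx":0.1,"ty":-0.19,"tz":0,"ax":0,"ay":0,"az":0.4},{"gripper":0.7,"tx":0.1,"ty":-0.19,"tz":0,"ax":0,"ay":0,"az":0.4},{"gripper":0.7,"tx":0.1,"ty":-0.19,"tz":0,"ax":0,"ay":0,"az":0.4}]}}

```text
t: 14.5
ee_pos: [0.7147, -0.2271, 0.2444]
tcp_rot: [-89.9, 0.0, 7.5]
ft_force: [0.8, 0.1, 0.3]
opening: 0.702
```

```bash
python3 -c "
from h import *
d=wsnap('w11');u,v=proj(d,(.63,-.283,.075));print(u,v)
x,y=int(u)-70,max(0,int(v)-50);print(x,y)
crop(d,x,y,140,105,'pics/w11c.png',5.7)"
```

```text
14.5 [ 0.71465269 -0.22708696  0.24437087] [-8.98831673e+01  7.13473763e-03  7.49917548e+00] [0.84581097 0.09668774 0.33269809]
234.67748837040295 106.53794938810648
164 56
```

>>> {"method": "carry_out", "body": {"targets": [{"gripper":0.7,"tx":0,"ty":-0.12,"tz":0,"ax":0,"ay":0,"az":0},{"gripper":0.7,"tx":0,"ty":-0.12,"tz":0,"ax":0,"ay":0,"az":0},{"gripper":0.7,"tx":0,"ty":-0.12,"tz":0,"ax":0,"ay":0,"az":0},{"gripper":0.7,"tx":0,"ty":-0.12,"tz":0,"ax":0,"ay":0,"az":0},{"gripper":0.7,"tx":0,"ty":-0.12,"tz":0,"ax":0,"ay":0,"az":0}]}}

```text
t: 14.97
ee_pos: [0.714, -0.3505, 0.2446]
tcp_rot: [-90.0, 0.0, 7.3]
ft_force: [0.3, 1.5, 0.0]
opening: 0.703
```

```bash
python3 -c "
from h import *
d=wsnap('w12');u,v=proj(d,(.63,-.283,.075));print(u,v)
x,y=int(u)-70,max(0,int(v)-50);print(x,y)
crop(d,x,y,140,105,'pics/w12c.png',5.7)"
```

```text
14.9667 [ 0.71401826 -0.35053918  0.24460435] [-8.99931989e+01  1.63423467e-02  7.27141120e+00] [0.2930541  1.47204051 0.0022695 ]
352.3909000027569 123.1366845573625
282 73
```

View pics/w11c.png

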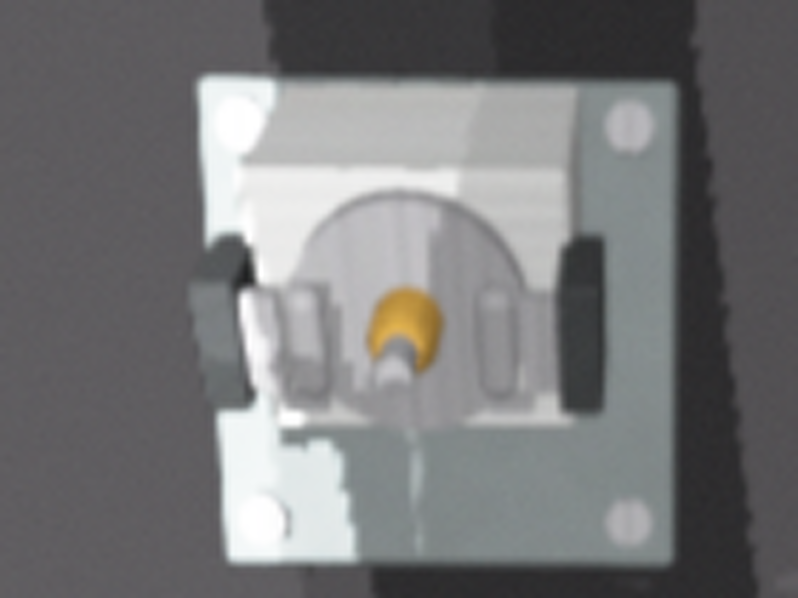

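View pics/w12c.png

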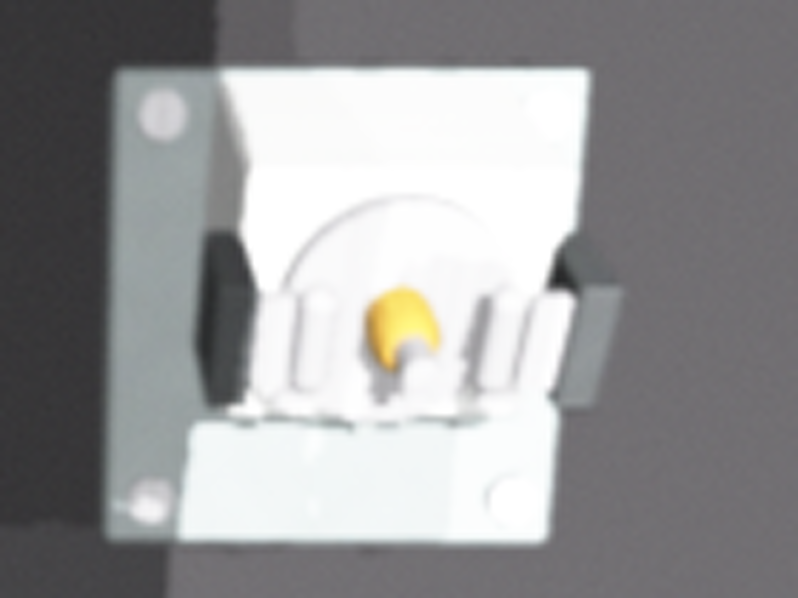

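```bash
python3 - <<'E'
from h import *
np.set_printoptions(precision=4,suppress=True)
a=load('w11');b=load('w12')
A=lambda x,y:(a,164+x/5.7-.4,56+y/5.7-.4)
B=lambda x,y:(b,282+x/5.7-.4,73+y/5.7-.4)
pin=tri([A(392,372),B(420,380)]);print('pin tip',pin)
rl=tri([A(307,342),B(316,342)]);rr=tri([A(499,342),B(503,342)]);print('rollers',rl,rr,(rl+rr)/2,np.linalg.norm(rl-rr),np.degrees(np.arctan2(*(rr-rl)[:2])) )
sc=[tri([A(*p),B(*q)]) for p,q in(((237,124),(162,114)),((628,126),(555,112)),((628,522),(511,500)),((262,518),(151,500)))]
print('screws',*sc); c=np.mean(sc,0);print('centre',c)
e=[sc[1]-sc[0],sc[2]-sc[3],sc[3]-sc[0],sc[2]-sc[1]]
print([np.degrees(np.arctan2(-v[0],v[1])) for v in e[:2]],[np.degrees(np.arctan2(v[1],v[0])) for v in e[2:]],[np.linalg.norm(v) for v in e])
co=[tri([A(*p),B(*q)]) for p,q in(((200,77),(117,70)),((678,82),(590,70)),((672,562),(549,542)),((228,562),(107,538)))]
print('corners',*co,np.mean(co,0))
yaw=np.radians(7.1)
for an in(25,):
  t=np.radians(an);ax=np.array([np.sin(t)*np.cos(yaw),np.sin(t)*np.sin(yaw),np.cos(t)]);print('axis',ax)
  print('seat from pin',pin-.024*ax,'from rollers',(rl+rr)/2-.010*ax)
  s=pin-.024*ax
  s=np.array([.6275,-.2835,.07])
  for k in(0,.010,.014,.024):
    u,v=proj(a,s+k*ax);u2,v2=proj(b,s+k*ax);print(k,(u-164)*5.7,(v-56)*5.7,(u2-282)*5.7,(v2-73)*5.7)
E
```

```text
pin tip [ 0.6449 -0.2814  0.0929]
rollers [ 0.6414 -0.2985  0.0818] [ 0.637  -0.2647  0.081 ] [ 0.6392 -0.2816  0.0814] 0.03410234196334674 -7.377926499821015
screws [ 0.6005 -0.3272  0.0251] [ 0.5908 -0.248   0.0295] [ 0.6695 -0.2381  0.0229] [ 0.6792 -0.3171  0.0237]
centre [ 0.635  -0.2826  0.0253]
[np.float64(7.013050790486617), np.float64(7.007093163777806)] [np.float64(7.292825086921194), np.float64(7.138680999811981)] [np.float64(0.0798904154206806), np.float64(0.07955779128780482), np.float64(0.07933147003906343), np.float64(0.07959724215426613)]
corners [ 0.592  -0.3372  0.0175] [ 0.58   -0.2392  0.0187] [ 0.6773 -0.2274  0.022 ] [ 0.6899 -0.325   0.0186] [ 0.6348 -0.2822  0.0192]
axis [0.4194 0.0522 0.9063]
seat from pin [ 0.6348 -0.2827  0.0711] from rollers [ 0.635  -0.2822  0.0723]
0 405.2636475895262 275.0147777168584 394.5996083445855 271.67350679496343
0.01 398.8852191444635 296.6704497010778 405.0288421554153 295.3339141400245
0.014 396.2412692386036 305.6470357672471 409.3494681347487 305.13595449226176
0.024 389.38516814373776 328.92447435260766 420.5467476336528 330.5387979710866
```

>>> {"method": "carry_out", "body": {"targets": [{"gripper":0.6,"tx":-0.16,"ty":0.306,"tz":-0.03,"ax":0,"ay":0,"az":-0.2},{"gripper":0.6,"tx":-0.16,"ty":0.306,"tz":-0.03,"ax":0,"ay":0,"az":-0.2},{"gripper":0.6,"tx":-0.16,"ty":0.306,"tz":-0.03,"ax":0,"ay":0,"az":-0.2},{"gripper":0.6,"tx":-0.16,"ty":0.306,"tz":-0.03,"ax":0,"ay":0,"az":-0.2},{"gripper":0.6,"tx":-0.16,"ty":0.306,"tz":-0.03,"ax":0,"ay":0,"az":-0.2},{"gripper":0.6,"tx":-0.16,"ty":0.306,"tz":-0.03,"ax":0,"ay":0,"az":-0.2},{"gripper":0.6,"tx":-0.16,"ty":0.306,"tz":-0.03,"ax":0,"ay":0,"az":-0.2},{"gripper":0.6,"tx":-0.16,"ty":0.306,"tz":-0.03,"ax":0,"ay":0,"az":-0.2}]}}

```text
t: 15.68
ee_pos: [0.5582, -0.0515, 0.2165]
tcp_rot: [-90.0, -0.0, 7.4]
ft_force: [0.6, 1.1, 0.4]
opening: 0.602
```

```bash
python3 - <<'E'
from h import *
np.set_printoptions(precision=4,suppress=True)
d=load('w10');print(onz(d,290,136,.11))
crop(d,265,110,50,50,'pics/w10c.png',8)
d=wsnap('w13');u,v=proj(d,(.5515,-.04,.11));print(u,v);x,y=int(u)-30,int(v)-30;print(x,y);crop(d,x,y,60,60,'pics/w13c.png',8)
E
```

```text
[ 0.5504 -0.0401  0.11  ]
15.6833 [ 0.5582 -0.0515  0.2165] [-89.9933  -0.0306   7.3973] [0.5522 1.0841 0.3877]
291.77305785413773 203.07685447571606
261 173
```

View pics/w13.png

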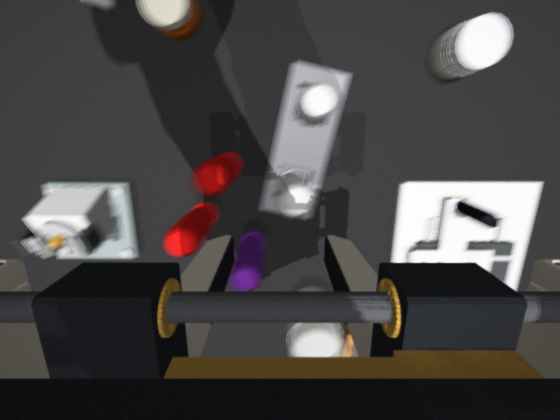

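View pics/w13c.png

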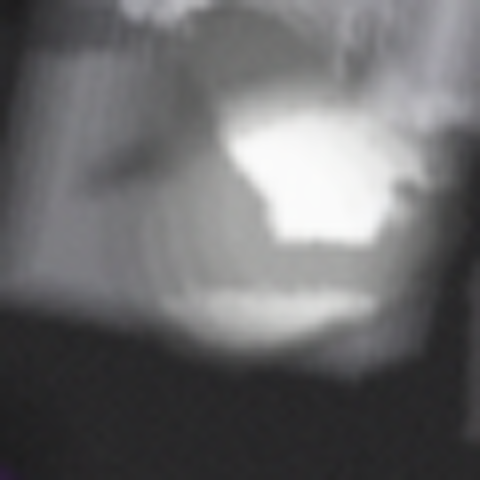

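View pics/w10c.png

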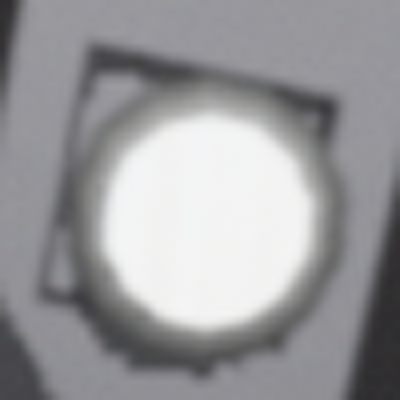

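>>> {"method": "carry_out", "body": {"targets": [{"gripper":0.6,"tx":-0.003,"ty":0.006,"tz":-0.03,"ax":0,"ay":0,"az":-0.3},{"gripper":0.6,"tx":-0.003,"ty":0.006,"tz":-0.06,"ax":0,"ay":0,"az":-0.3},{"gripper":0.6,"tx":-0.003,"ty":0.006,"tz":-0.07,"ax":0,"ay":0,"az":-0.3},{"gripper":0.6,"tx":-0.003,"ty":0.006,"tz":-0.07,"ax":0,"ay":0,"az":-0.3}]}}

```text
t: 16.07
ee_pos: [0.5559, -0.0482, 0.1445]
tcp_rot: [-90.0, 0.2, 7.1]
ft_force: [-0.9, -0.5, 0.2]
opening: 0.599
```

```bash
python3 - <<'E'
from h import *
d=wsnap('w14');print(proj(d,(.5515,-.0395,.11)))
E
```

```text
16.0667 [ 0.55591658 -0.04821475  0.14452587] [-89.9554129    0.20258711   7.06321424] [-0.9245773  -0.53529107  0.24787469]
(np.float64(291.8821355045958), np.float64(234.3212536062045))
```

View pics/w14.png

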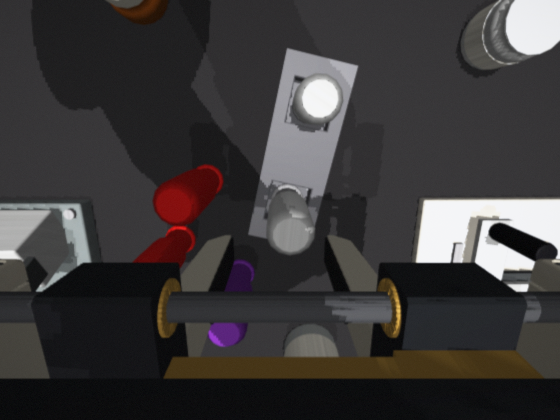

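```bash
python3 - <<'E'
from h import *
t=load('top0')
for u,v in((321.4,211),(330,186.5),(305,175)):print(onz(t,u,v,.1))
E
```

```text
[ 0.54434427 -0.12064456  0.1       ]
[ 0.60884433 -0.14455528  0.1       ]
[ 0.64035585 -0.07934065  0.1       ]
```

>>> {"method": "carry_out", "body": {"targets": [{"gripper":0.58,"tx":-0.0045,"ty":0.0088,"tz":0,"ax":0,"ay":0,"az":0},{"gripper":0.58,"tx":-0.0045,"ty":0.0088,"tz":-0.035,"ax":0,"ay":0,"az":0},{"gripper":0.58,"tx":-0.0045,"ty":0.0088,"tz":-0.066,"ax":0,"ay":0,"az":0},{"gripper":0.58,"tx":-0.0045,"ty":0.0088,"tz":-0.066,"ax":0,"ay":0,"az":0},{"gripper":0.58,"tx":-0.0045,"ty":0.0088,"tz":-0.066,"ax":0,"ay":0,"az":0}]}}

```text
t: 16.53
ee_pos: [0.5529, -0.0404, 0.0806]
tcp_rot: [-90.0, 0.1, 6.9]
ft_force: [-0.2, 0.4, -0.2]
opening: 0.578
```

>>> {"method": "carry_out", "body": {"targets": [{"gripper":0.4,"tx":-0.001,"ty":0.0005,"tz":-0.002,"ax":0,"ay":0,"az":0},{"gripper":0.3,"tx":-0.001,"ty":0.0005,"tz":-0.002,"ax":0,"ay":0,"az":0},{"gripper":0.2,"tx":-0.001,"ty":0.0005,"tz":-0.002,"ax":0,"ay":0,"az":0},{"gripper":0.2,"tx":-0.001,"ty":0.0005,"tz":-0.002,"ax":0,"ay":0,"az":0},{"gripper":0.2,"tx":-0.001,"ty":0.0005,"tz":-0.002,"ax":0,"ay":0,"az":0},{"gripper":0.2,"tx":-0.001,"ty":0.0005,"tz":-0.002,"ax":0,"ay":0,"az":0}], "grip_force": 45}}

```text
t: 17.03
ee_pos: [0.5528, -0.0408, 0.0791]
tcp_rot: [-90.0, -0.1, 6.8]
ft_force: [-0.2, -0.2, 8.0]
opening: 0.356
```

>>> {"method": "carry_out", "body": {"targets": [{"gripper":0.2,"tx":0,"ty":0,"tz":0.015,"ax":0,"ay":0,"az":0},{"gripper":0.2,"tx":0,"ty":0,"tz":0.03,"ax":0,"ay":0,"az":0},{"gripper":0.2,"tx":0,"ty":0,"tz":0.06,"ax":0,"ay":0,"az":0},{"gripper":0.2,"tx":0,"ty":0,"tz":0.1,"ax":0,"ay":0,"az":0},{"gripper":0.2,"tx":0,"ty":0,"tz":0.13,"ax":0,"ay":0,"az":0},{"gripper":0.2,"tx":0,"ty":0,"tz":0.15,"ax":0,"ay":0,"az":0},{"gripper":0.2,"tx":0,"ty":0,"tz":0.15,"ax":0,"ay":0,"az":0},{"gripper":0.2,"tx":0,"ty":0,"tz":0.15,"ax":0,"ay":0,"az":0}]}}

```text
t: 17.7
ee_pos: [0.5522, -0.0411, 0.2287]
tcp_rot: [-90.1, -0.1, 6.8]
ft_force: [-0.8, -0.9, -2.6]
opening: 0.355
```

```bash
python3 - <<'E'
from h import *
d=wsnap('w15'); crop(d,200,150,160,120,'pics/w15c.png',5)
E
```

```text
17.7 [ 0.5522469  -0.04114069  0.22870101] [-90.05831774  -0.09696249   6.79946802] [-0.77184287 -0.8952735  -2.56851026]
```

View pics/w15c.png

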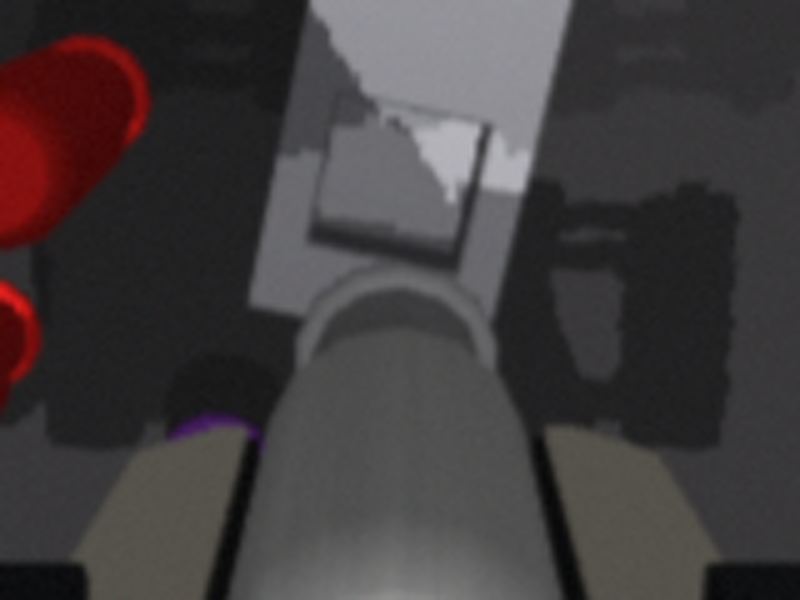

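```bash
python3 - <<'E'
from h import *
d=load('w15')
from bench import ctrl
import pickle
T=load('wrist0')['T_tool_cam'];M=np.linalg.inv(T)
# lip as torus-ish: rounded lip r=13..16, h 0..6: sample silhouettes
th=np.linspace(0,2*np.pi,361)
for xc in(-.003,-.0015,0,.0015):
  P=[]
  for yy,r in((.069,.013),(.068,.0148),(.066,.016),(.064,.0148),(.063,.013)):
    P.append(np.c_[xc+r*np.cos(th),0*th+yy,r*np.sin(th)])
  P=np.vstack(P);C=P@M[:3,:3].T+M[:3,3];u=C[:,0]/C[:,2]*d['fx']+d['cx'];v=C[:,1]/C[:,2]*d['fy']+d['cy']
  m=v<230
  print(xc,'top',v.min(),u[v.argmin()],'umin',u[m].min(),'umax',u[m].max())
print('obs top 202.0; l/r',200+297/5-.4,200+497/5-.4)
E
```

```text
-0.003 top 200.44518416364684 279.27186709129853 umin 258.4623581152597 umax 300.0700418147029
-0.0015 top 202.3654352616552 279.27115535268405 umin 258.4988179291901 umax 300.0321994669087
0 top 204.27870996772745 279.2704461998604 umin 258.53514776741076 umax 299.9944920449519
0.0015 top 206.1850462314273 279.2697396187615 umin 258.5713483237111 umax 299.9569188285051
obs top 202.0; l/r 259.0 299.0
```

>>> {"method": "carry_out", "body": {"targets": [{"gripper":0.2,"tx":0.03,"ty":-0.03,"tz":0.03,"ax":-0.6,"ay":5,"az":0.1},{"gripper":0.2,"tx":0.055,"ty":-0.065,"tz":0.03,"ax":-1.2,"ay":10,"az":0.1},{"gripper":0.2,"tx":0.08,"ty":-0.1,"tz":0.03,"ax":-1.8,"ay":15,"az":0.2},{"gripper":0.2,"tx":0.105,"ty":-0.135,"tz":0.03,"ax":-2.4,"ay":20,"az":0.2},{"gripper":0.2,"tx":0.13,"ty":-0.17,"tz":0.03,"ax":-3.1,"ay":24.8,"az":0.3},{"gripper":0.2,"tx":0.15,"ty":-0.205,"tz":0.03,"ax":-3.1,"ay":24.8,"az":0.3},{"gripper":0.2,"tx":0.168,"ty":-0.231,"tz":0.03,"ax":-3.1,"ay":24.8,"az":0.3},{"gripper":0.2,"tx":0.168,"ty":-0.231,"tz":0.03,"ax":-3.1,"ay":24.8,"az":0.3}]}}

```text
t: 18.42
ee_pos: [0.7216, -0.2795, 0.2523]
tcp_rot: [-90.3, 25.2, 6.6]
ft_force: [-0.1, -1.6, -2.9]
opening: 0.36
```

```bash
cat > fit.py <<'E'
from h import *
from scipy.spatial.transform import Rotation as Ro
from bench import ctrl
np.set_printoptions(precision=4,suppress=True)
def rep(seat=(.6348,-.2825,.070),yaw=7.1,xc=-.0016,L=.069):
    s=ctrl.observe();R=Ro.from_euler('xyz',s['tcp_rot'],degrees=True).as_matrix()
    B=(Ro.from_euler('z',yaw,degrees=True)*Ro.from_euler('y',25,degrees=True)).as_matrix()
    m=s['ee_pos']+R@[xc,L,0]; e=B.T@(m-np.array(seat)); 
    Rt=B@np.array([[1,0,0],[0,0,1],[0,-1,0]]).T.T
    Rt=np.c_[B[:,0],-B[:,2],B[:,1]]
    rv=np.degrees(Ro.from_matrix(Rt@R.T).as_rotvec())
    print('t',s['t'],'tcp',s['ee_pos'],'mouth in seat frame mm',e*1e3,'rotvec to square',rv,'F seat frame',B.T@s['ft_force'],'q',s['q'],'open',s['opening'])
    print('shift to seat axis (remove x,y err):',B@np.array([-e[0],-e[1],0]),'axis',B[:,2])
E
python3 -c "
from fit import *
rep()
d=wsnap('w16')"
```

```text
t 18.4167 tcp [ 0.7216 -0.2795  0.2523] mouth in seat frame mm [ -0.5105  -7.897  132.7433] rotvec to square [ 0.3006 -0.1863  0.3411] F seat frame [ 0.9964 -1.5675 -2.7786] q [ 30.226   53.3552 -40.7642  62.073   33.2268 100.3038  90.2502] open 0.3599068347171151
shift to seat axis (remove x,y err): [-0.0005  0.0079 -0.0002] axis [0.4194 0.0522 0.9063]
18.4167 [ 0.7216 -0.2795  0.2523] [-90.305   25.2209   6.6294] [-0.0755 -1.589  -2.9394]
```

View pics/w16.png

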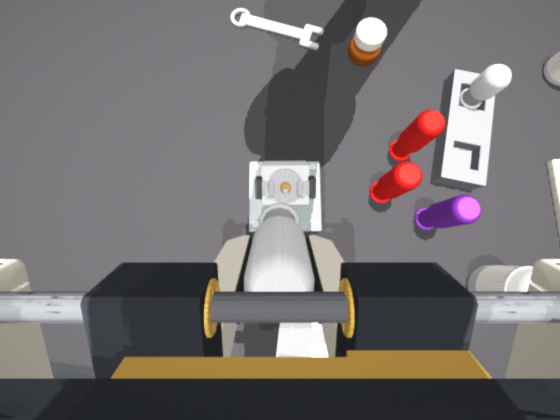

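>>> {"method": "carry_out", "body": {"targets": [{"gripper":0.2,"tx":-0.01,"ty":0.005,"tz":-0.02,"ax":0.3,"ay":-0.2,"az":0.3},{"gripper":0.2,"tx":-0.022,"ty":0.005,"tz":-0.045,"ax":0.3,"ay":-0.2,"az":0.3},{"gripper":0.2,"tx":-0.035,"ty":0.004,"tz":-0.075,"ax":0.3,"ay":-0.2,"az":0.3},{"gripper":0.2,"tx":-0.035,"ty":0.004,"tz":-0.075,"ax":0.3,"ay":-0.2,"az":0.3},{"gripper":0.2,"tx":-0.035,"ty":0.004,"tz":-0.075,"ax":0.3,"ay":-0.2,"az":0.3},{"gripper":0.2,"tx":-0.035,"ty":0.004,"tz":-0.075,"ax":0.3,"ay":-0.2,"az":0.3}]}}

```text
t: 18.97
ee_pos: [0.6859, -0.2671, 0.1835]
tcp_rot: [-89.7, 24.7, 7.6]
ft_force: [0.0, 0.9, -1.9]
opening: 0.357
```

```bash
python3 -c "
from fit import *
rep()
d=wsnap('w17')
S=np.array([.6348,-.2825,.07]);ax=np.array([.4194,.0522,.9063])
for k in(0,.014,.024):print(k,proj(d,S+k*ax))
crop(d,210,110,140,105,'pics/w17c.png',5.7)
n=load('w16')
for k in(0,.014,.024):print(k,proj(n,S+k*ax))
crop(n,235,150,100,75,'pics/w16c.png',8)
"
```

```text
t 18.9667 tcp [ 0.6859 -0.2671  0.1835] mouth in seat frame mm [-1.5523  9.0297 56.0431] rotvec to square [-0.274   0.241  -0.3935] F seat frame [ 0.9109  0.8745 -1.6531] q [ 32.6114  53.7485 -41.5139  72.771   33.9727  90.9911  86.7779] open 0.3571222579059219
shift to seat axis (remove x,y err): [ 0.0025 -0.0088 -0.0007] axis [0.4194 0.0522 0.9063]
18.9667 [ 0.6859 -0.2671  0.1835] [-89.7345  24.7259   7.6051] [ 0.0179  0.8835 -1.8832]
0 (np.float64(268.74768164009646), np.float64(202.86212716811093))
0.014 (np.float64(268.276929173588), np.float64(206.88823349883467))
0.024 (np.float64(267.91065677384165), np.float64(210.02077497721615))
0 (np.float64(284.87761682466015), np.float64(186.32586154451485))
0.014 (np.float64(285.11120673446175), np.float64(188.73089053308087))
0.024 (np.float64(285.2896746092421), np.float64(190.56838605135525))
```

View pics/w17c.png

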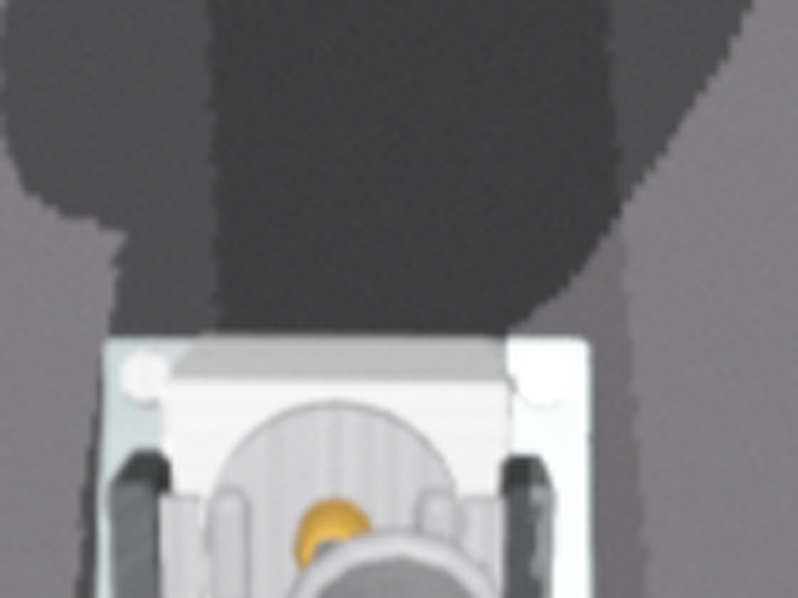

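View pics/w16c.png

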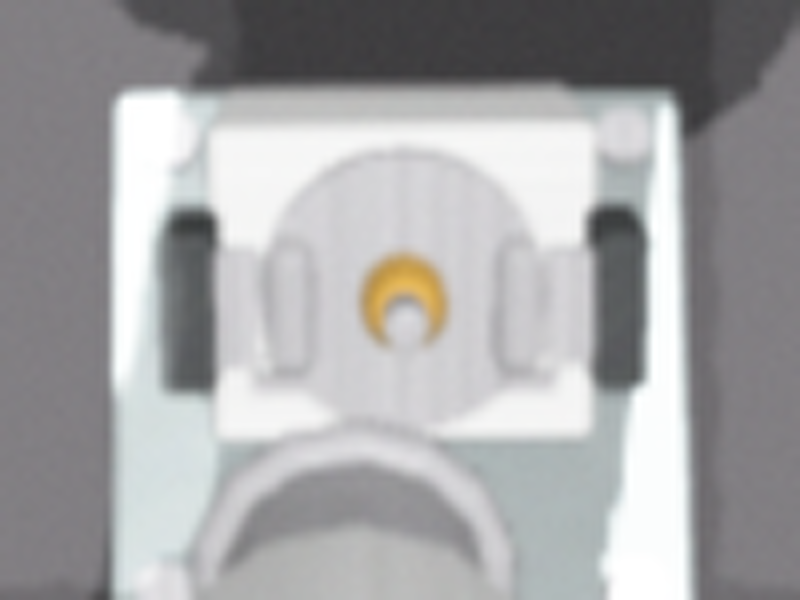

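>>> {"method": "carry_out", "body": {"targets": [{"gripper":0.2,"tx":0.002,"ty":-0.008,"tz":-0.001,"ax":0,"ay":0,"az":0},{"gripper":0.2,"tx":0.002,"ty":-0.008,"tz":-0.001,"ax":0,"ay":0,"az":0},{"gripper":0.2,"tx":0.002,"ty":-0.008,"tz":-0.001,"ax":0,"ay":0,"az":0},{"gripper":0.2,"tx":0.002,"ty":-0.008,"tz":-0.001,"ax":0,"ay":0,"az":0},{"gripper":0.2,"tx":0.002,"ty":-0.008,"tz":-0.001,"ax":0,"ay":0,"az":0}]}}

```text
t: 19.43
ee_pos: [0.6873, -0.2755, 0.1822]
tcp_rot: [-89.8, 24.7, 7.6]
ft_force: [0.5, 0.6, -2.8]
opening: 0.356
```

```bash
python3 -c "
from fit import *
rep()"
```

```text
t 19.4333 tcp [ 0.6873 -0.2755  0.1822] mouth in seat frame mm [-0.7086  0.4746 55.0933] rotvec to square [-0.2518  0.2396 -0.3685] F seat frame [ 1.7392  0.5569 -2.2782] q [ 32.9035  54.0393 -41.3293  72.1372  34.2399  91.2161  87.4409] open 0.3558858302186375
shift to seat axis (remove x,y err): [ 0.0007 -0.0004 -0.0003] axis [0.4194 0.0522 0.9063]
```

>>> {"method": "carry_out", "body": {"targets": [{"gripper":0.2,"tx":-0.004,"ty":-0.001,"tz":-0.01,"ax":-0.25,"ay":0.25,"az":-0.35},{"gripper":0.2,"tx":-0.0105,"ty":-0.0018,"tz":-0.0245,"ax":-0.25,"ay":0.25,"az":-0.35},{"gripper":0.2,"tx":-0.0105,"ty":-0.0018,"tz":-0.0245,"ax":-0.25,"ay":0.25,"az":-0.35},{"gripper":0.2,"tx":-0.0105,"ty":-0.0018,"tz":-0.0245,"ax":-0.25,"ay":0.25,"az":-0.35},{"gripper":0.2,"tx":-0.0105,"ty":-0.0018,"tz":-0.0245,"ax":-0.25,"ay":0.25,"az":-0.35}]}}

```text
t: 19.85
ee_pos: [0.6768, -0.2774, 0.1576]
tcp_rot: [-90.0, 25.0, 7.1]
ft_force: [0.3, -1.3, -2.1]
opening: 0.357
```

```bash
python3 -c "
from fit import *
rep()
d=wsnap('w18');crop(d,220,150,120,90,'pics/w18c.png',6.6)
t=ctrl.snapshot('scene');crop(t,150,160,100,75,'pics/s18c.png',8)
"
```

```text
t 19.85 tcp [ 0.6768 -0.2774  0.1576] mouth in seat frame mm [-0.3011 -0.1281 28.3322] rotvec to square [-0.0114 -0.0286 -0.0103] F seat frame [ 0.9951 -1.2848 -1.8739] q [ 33.4346  54.7717 -40.9873  74.5185  34.8443  88.8468  86.2323] open 0.35651983461461767
shift to seat axis (remove x,y err): [ 0.0003  0.0002 -0.0001] axis [0.4194 0.0522 0.9063]
19.85 [ 0.6768 -0.2774  0.1576] [-89.9836  25.027    7.1173] [ 0.2679 -1.2614 -2.1188]
```

View pics/w18c.png

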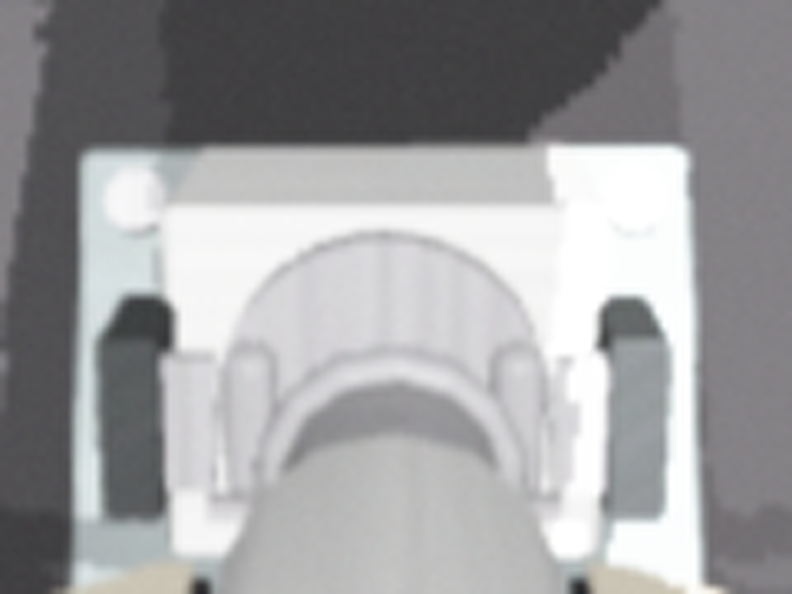

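View pics/s18c.png

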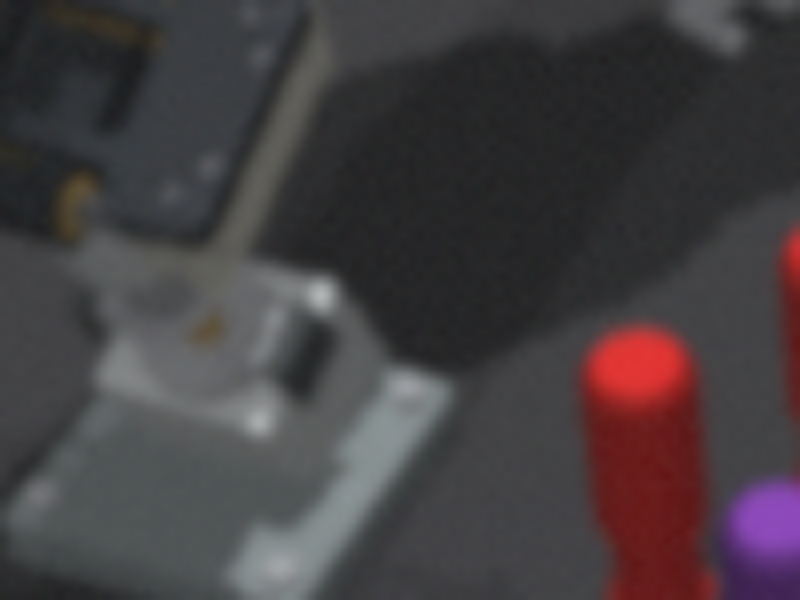

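>>> {"method": "carry_out", "body": {"targets": [{"gripper":0.2,"tx":-0.0028,"ty":-0.0003,"tz":-0.0065,"ax":0,"ay":0,"az":0},{"gripper":0.2,"tx":-0.0057,"ty":-0.0007,"tz":-0.013,"ax":0,"ay":0,"az":0},{"gripper":0.2,"tx":-0.0057,"ty":-0.0007,"tz":-0.013,"ax":0,"ay":0,"az":0},{"gripper":0.2,"tx":-0.0057,"ty":-0.0007,"tz":-0.013,"ax":0,"ay":0,"az":0}]}}

```text
t: 20.28
ee_pos: [0.6704, -0.2784, 0.1439]
tcp_rot: [-90.0, 25.1, 7.1]
ft_force: [-0.1, -0.0, -2.5]
opening: 0.361
```

```bash
python3 -c "
from fit import *
rep()"
```

```text
t 20.2833 tcp [ 0.6704 -0.2784  0.1439] mouth in seat frame mm [-0.4225 -0.3472 13.1274] rotvec to square [ 0.0003 -0.0954 -0.0049] F seat frame [ 0.9662 -0.0256 -2.2916] q [ 33.7921  55.1664 -40.8409  75.9267  35.2306  87.4086  85.7348] open 0.36097264283553915
shift to seat axis (remove x,y err): [ 0.0003  0.0004 -0.0002] axis [0.4194 0.0522 0.9063]
```

>>> {"method": "carry_out", "body": {"targets": [{"gripper":0.2,"tx":-0.0015,"ty":0,"tz":-0.0036,"ax":0,"ay":0,"az":0},{"gripper":0.2,"tx":-0.0031,"ty":-0.0001,"tz":-0.0073,"ax":0,"ay":0,"az":0},{"gripper":0.2,"tx":-0.0031,"ty":-0.0001,"tz":-0.0073,"ax":0,"ay":0,"az":0},{"gripper":0.2,"tx":-0.0031,"ty":-0.0001,"tz":-0.0073,"ax":0,"ay":0,"az":0}]}}

```text
t: 20.62
ee_pos: [0.6678, -0.2786, 0.1371]
tcp_rot: [-90.0, 25.0, 7.1]
ft_force: [1.3, -1.3, -0.3]
opening: 0.358
```

```bash
python3 -c "
from fit import *
rep()"
```

```text
t 20.6167 tcp [ 0.6678 -0.2786  0.1371] mouth in seat frame mm [ 0.1086 -0.2928  5.8992] rotvec to square [ 0.0315 -0.0241 -0.0073] F seat frame [ 1.1253 -1.4204  0.1723] q [ 33.949   55.3525 -40.7862  76.6168  35.4659  86.6247  85.4423] open 0.35842012945888707
shift to seat axis (remove x,y err): [-0.0001  0.0003  0.    ] axis [0.4194 0.0522 0.9063]
```

>>> {"method": "carry_out", "body": {"targets": [{"gripper":0.2,"tx":-0.0008,"ty":0,"tz":-0.0018,"ax":0,"ay":0,"az":0},{"gripper":0.2,"tx":-0.0017,"ty":0,"tz":-0.0036,"ax":0,"ay":0,"az":0},{"gripper":0.2,"tx":-0.0017,"ty":0,"tz":-0.0036,"ax":0,"ay":0,"az":0}]}}

```text
t: 20.87
ee_pos: [0.6663, -0.2787, 0.1336]
tcp_rot: [-90.0, 25.0, 7.1]
ft_force: [2.1, -3.3, 3.4]
opening: 0.356
```

```bash
python3 -c "
from fit import *
rep()"
```

```text
t 20.8667 tcp [ 0.6663 -0.2787  0.1336] mouth in seat frame mm [ 0.2123 -0.1976  2.0755] rotvec to square [ 0.0454  0.0014 -0.0046] F seat frame [ 0.0624 -3.5549  3.7537] q [ 34.035   55.4462 -40.7582  76.9916  35.5855  86.2185  85.2813] open 0.3563139573955076
shift to seat axis (remove x,y err): [-0.0002  0.0002  0.0001] axis [0.4194 0.0522 0.9063]
```

>>> {"method": "carry_out", "body": {"targets": [{"gripper":0.2,"tx":-0.0006,"ty":-0.0006,"tz":-0.0014,"ax":0,"ay":0,"az":0},{"gripper":0.2,"tx":-0.0012,"ty":-0.0008,"tz":-0.0027,"ax":0,"ay":0,"az":0},{"gripper":0.2,"tx":-0.0012,"ty":-0.0008,"tz":-0.0027,"ax":0,"ay":0,"az":0}]}}

```text
t: 21.12
ee_pos: [0.6656, -0.2789, 0.1321]
tcp_rot: [-90.0, 24.9, 7.1]
ft_force: [2.4, -2.8, 6.8]
opening: 0.359
```

```bash
python3 -c "
from fit import *
rep()"
```

```text
t 21.1167 tcp [ 0.6656 -0.2789  0.1321] mouth in seat frame mm [ 0.3394 -0.2283  0.3794] rotvec to square [ 0.0076  0.0579 -0.0081] F seat frame [-1.0491 -3.1126  7.0411] q [ 34.1177  55.4875 -40.7869  77.1672  35.6414  86.0032  85.2328] open 0.3592598262873799
shift to seat axis (remove x,y err): [-0.0003  0.0002  0.0001] axis [0.4194 0.0522 0.9063]
```

>>> {"method": "carry_out", "body": {"targets": [{"gripper":0.2,"tx":-0.0006,"ty":-0.0008,"tz":-0.0014,"ax":0,"ay":0,"az":0},{"gripper":0.2,"tx":-0.0012,"ty":-0.0008,"tz":-0.0027,"ax":0,"ay":0,"az":0},{"gripper":0.2,"tx":-0.0012,"ty":-0.0008,"tz":-0.0027,"ax":0,"ay":0,"az":0}]}}

```text
t: 21.37
ee_pos: [0.6656, -0.2789, 0.1318]
tcp_rot: [-90.0, 24.8, 7.1]
ft_force: [4.2, -0.4, 20.5]
opening: 0.36
```

```bash
python3 -c "
from fit import *
rep()"
```

```text
t 21.3667 tcp [ 0.6656 -0.2789  0.1318] mouth in seat frame mm [ 0.5982 -0.2626  0.0976] rotvec to square [-0.0003  0.2045 -0.0172] F seat frame [-4.9148 -0.8847 20.2852] q [ 34.1906  55.4558 -40.856   77.2891  35.7008  85.8233  85.1829] open 0.35958968866728686
shift to seat axis (remove x,y err): [-0.0006  0.0002  0.0003] axis [0.4194 0.0522 0.9063]
```

>>> {"method": "carry_out", "body": {"targets": [{"gripper":0.2,"tx":-0.0006,"ty":0,"tz":0.0008,"ax":0,"ay":0,"az":0},{"gripper":0.2,"tx":-0.0006,"ty":0,"tz":0.0008,"ax":0,"ay":0,"az":0},{"gripper":0.2,"tx":-0.0006,"ty":0,"tz":0.0008,"ax":0,"ay":0,"az":0},{"gripper":0.2,"tx":-0.0006,"ty":0,"tz":0.0008,"ax":0,"ay":0,"az":0},{"gripper":0.2,"tx":-0.0006,"ty":0,"tz":0.0008,"ax":0,"ay":0,"az":0},{"gripper":0.2,"tx":-0.0006,"ty":0,"tz":0.0008,"ax":0,"ay":0,"az":0}]}}

```text
t: 21.87
ee_pos: [0.6653, -0.2789, 0.132]
tcp_rot: [-90.0, 24.7, 7.1]
ft_force: [6.1, -0.2, 16.4]
opening: 0.359
```

```bash
python3 -c "
from fit import *
rep()
d=wsnap('w19');crop(d,220,150,120,90,'pics/w19c.png',6.6)
t=ctrl.snapshot('scene');cv2.imwrite('pics/s19.png',t['img'][:,:,::-1]);crop(t,140,150,100,75,'pics/s19c.png',8)
t=ctrl.snapshot('top');cv2.imwrite('pics/t19.png',t['img'][:,:,::-1]);crop(t,160,130,100,100,'pics/t19c.png',6)
rep()"
```

```text
t 21.8667 tcp [ 0.6653 -0.2789  0.132 ] mouth in seat frame mm [ 0.4051 -0.2508  0.1409] rotvec to square [-0.0085  0.2602 -0.0241] F seat frame [-1.4208 -0.9791 17.3845] q [ 34.2211  55.4104 -40.8622  77.3606  35.6948  85.7455  85.184 ] open 0.35926231651373175
shift to seat axis (remove x,y err): [-0.0004  0.0002  0.0002] axis [0.4194 0.0522 0.9063]
21.8667 [ 0.6653 -0.2789  0.132 ] [-90.0262  24.7407   7.1131] [ 6.1339 -0.2227 16.3562]
t 22.0167 tcp [ 0.6653 -0.279   0.132 ] mouth in seat frame mm [ 0.393  -0.3079  0.1664] rotvec to square [-0.0039  0.2648 -0.0195] F seat frame [-2.2599 -0.7875 17.1241] q [ 34.2236  55.4072 -40.8605  77.3606  35.6963  85.7432  85.1821] open 0.35793495278688287
shift to seat axis (remove x,y err): [-0.0004  0.0003  0.0002] axis [0.4194 0.0522 0.9063]
```

View pics/w19c.png

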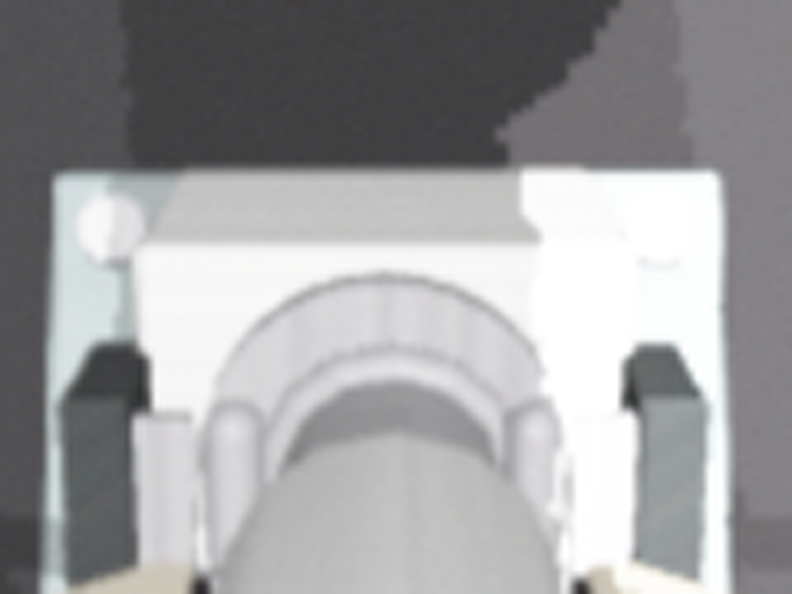

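View pics/s19c.png

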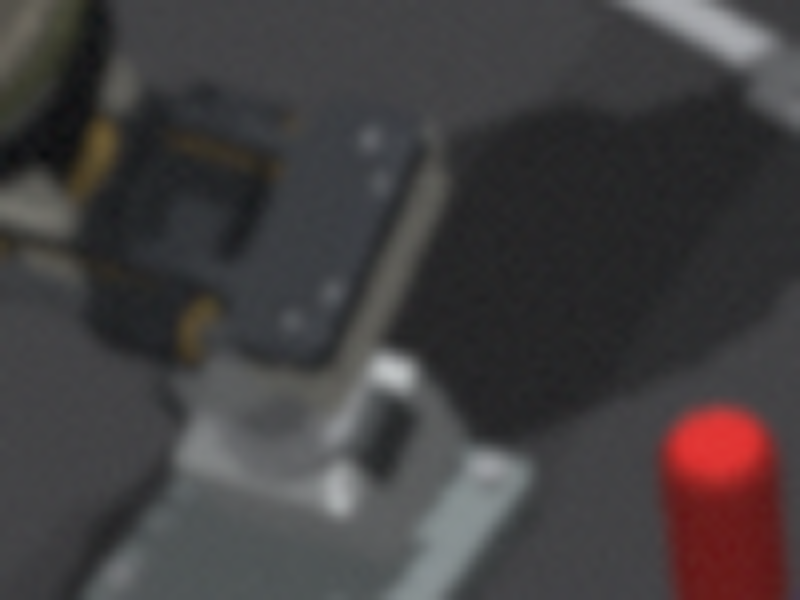

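View pics/t19c.png

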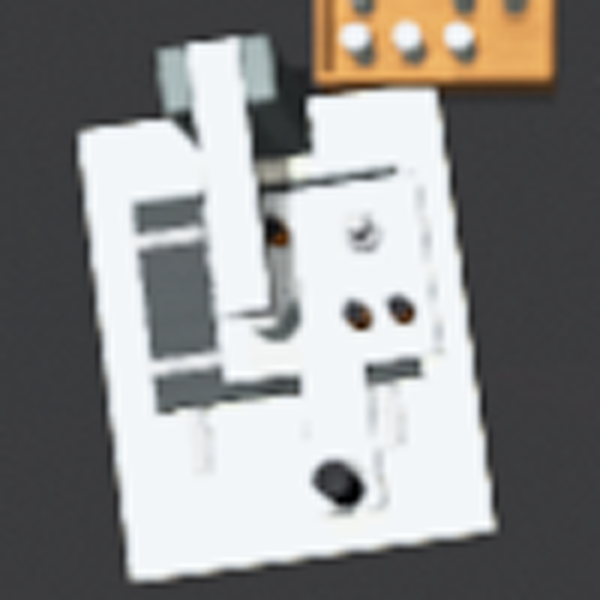

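```bash
python3 - <<'E'
from h import *
a=load('top0')['img'];b=cv2.imread('pics/t19.png')[:,:,::-1]
for im,y0,y1 in((a,205,228),(b,198,220)):
    r=im[y0:y1,205:228].max(2); m=r<110; yy,xx=np.nonzero(m); w=(110.-r[m]);print((xx*w).sum()/w.sum()+205,(yy*w).sum()/w.sum()+y0,m.sum())
# datum stud & vials by phase shift of tray patch
p=a[170:195,212:236].copy().astype(np.uint8)
g=lambda i:cv2.cvtColor(np.ascontiguousarray(i),cv2.COLOR_RGB2GRAY)
r=cv2.matchTemplate(g(b[150:200,200:245]),g(p),cv2.TM_CCOEFF_NORMED);_,mx,_,l=cv2.minMaxLoc(r)
x,y=l
def sub(v):return (v[0]-v[2])/2/(v[0]-2*v[1]+v[2])
print(mx,l[0]+200-212+sub(r[y,x-1:x+2]),l[1]+150-170+sub(r[y-1:y+2,x]), 'mm/px at z .05:',(1.4-.05)/522*1e3)
E
```

```text
217.31574362165526 222.93814561294337 159
216.53688524590163 210.56967213114754 42
0.9755381941795349 -0.8365195 -6.936216 mm/px at z .05: 2.5862068965517238
```

```bash
python3 -c "
from fit import *
rep()
print(ctrl.close_job())"
```

```text
t 22.0167 tcp [ 0.6653 -0.279   0.132 ] mouth in seat frame mm [ 0.393  -0.3079  0.1664] rotvec to square [-0.0039  0.2648 -0.0195] F seat frame [-2.2599 -0.7875 17.1241] q [ 34.2236  55.4072 -40.8605  77.3606  35.6963  85.7432  85.1821] open 0.35793495278688287
shift to seat axis (remove x,y err): [-0.0004  0.0003  0.0002] axis [0.4194 0.0522 0.9063]
the job is handed in; nothing more can be done
None
```

I handed the job in at 22 s, with the cartridge still gripped and pressed home on the nipple and the tall vial under the needle. No verdict came back, so the results below are my own measurements.

**Tray:**
- I put the datum stud under the needle, then checked the spot by pushing the tray against its y and x end stops. That showed the first hold was about 2 mm off in y, inside the 5 mm limit. I corrected it and held again for over a second.
- I then slid the tray on to the vial, released the knob and left it there. The arm's readings put the vial within about 1 mm of the needle.
- The last top picture measured the tray's total travel as 19.1 mm in x and 2.1 mm in y, where the arm's readings gave about 20.5 mm and 1 mm. The two disagree by about 1.5 mm, still inside the limit.
- The needle itself was too thin to see. I placed it from its black hub and the end of its arm, and the end stops agreed to about 2 mm.

**Cartridge:**
- I lifted the longer cartridge, tilted it 25° and pressed it onto the nipple until it met a hard stop.
- The last reading put the mouth 0.4 mm and 0.3 mm off the nipple's axis and 0.2 mm above the flange, 0.27° from square. These are worked out from the arm's pose and my camera measurement of the nipple.
- The arm read about 17 N along the nipple's axis, roughly 19 N with the cartridge's weight, and a 45 N grip was set.
- The last wrist picture shows the lip below the rollers, on the flange. The pin's travel could not be read directly.

I did not touch the spent cartridge, the look-alikes or anything else on the bench, though I did not re-measure their positions at the end.

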